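# Send inspected filter plates through the UV cleaner

### The arm

A 6-joint arm with a two-finger parallel gripper is mounted at the origin on the work surface. World frame = base frame: x ahead of the robot, y to its left, z up, the work surface at z = 0. Lengths are in m, angles in rad, forces in N, time in s.
With the tool pointing down it reaches from about 0.325 to 0.775 m from the base axis. Payload 5.5 kg.
Tool frame: the origin (TCP) lies at the very end of the fingers, on their centre line; the grasp point (between the pads) lies 19 mm behind it; z points along the fingers, y is the line along which they close (so a half turn about z gives the same grasp; the last joint's range is limited). The gripper opens to 85 mm and grips with 20 to 120 N. Pads are 22 mm wide; open, the fingers measure 114 mm over their backs; the gripper's body (76 mm by 85 mm) begins 54 mm behind the grasp point. The pads swing forward as they close: fully open they stand 13 mm farther back than shut.
Start: joints at [1.084, 0.091, 1.231, -0, 1.82, -0.057], TCP at [0.25, 0.545, 0.231] pointing down, gripper open.
Joint ranges: [-2.87, 2.87], [-0.86, 2.18], [0.17, 2.46], [-1.51, 4.65], [0.06, 2.69], [-2.65, 2.65]. Speed limits (rad/s): [2.57, 2.57, 3.01, 3.14, 3.14, 3.14].

### API

Orientations are given as a unit quaternion [w, x, y, z].
In Python, from bench import robot gives the robot as it stands.
- The arm moves only by the tool servo_tool, never from a script. Its argument "series" is a list of rows, each a list of 3 entries, a list of its own where there are three numbers: the turn, a rotation vector about the tool's x, y, z in degrees, then the shift along the tool's x, y, z in m, then the finger opening in m, from 0 to 0.0854. In form: [[[ax, ay, az], [tx, ty, tz], grip], ...]. A call has 1 to 12 rows; each row is the pose to reach, as a shift and turn from the pose commanded when the call began, along the tool's axes at that moment; what a row does not reach only later rows make up. A row lasts 1/8 s, in which the tool goes at most 62.5 mm and 10.7 degrees, less where a joint would pass 70% of its speed; a pose out of reach is approached as far as the arm can. A call with a gripper value outside its range is refused whole. The fingers move at their own pace and stop on an object; the grip force is fixed at half the most. Time passes only in rows, so rows that repeat a pose let the fingers close. It gives the time, the measured TCP pose, the force, the opening and the grip force at its end, in the units of the state.
- robot.read_state(): the state, without advancing time (a new reading comes with each control period).
- robot.read_camera(name): name is "side" or "top"; returns the picture (420x560x3 uint8, red, green, blue); there is no depth.
- robot.camera_model(name): a dict with "mtx" (3x3 intrinsics, pixels), "origin" and "rotation" of the camera in the world. Camera axes: x right, y up, looking along -z (the intrinsics and any distortion apply to the point x, -y, -z); pixel columns grow to the right and rows downward; lengths in m; the calibration is good to about 2 mm. A picture is of the moment at which its call begins. camera_model takes no time and is no camera call.
- robot.sign_off(): hands the job in; it is judged then, once.
The state is a dict: "time_s": time; "joint_pos": joint angles; "qvel": joint speeds; "effort": joint torques, N m; "position": TCP position; "tcp_rot": TCP orientation; "wrist_force": force on the tool from outside, world axes, zero at the start; "wrist_torque": the same for the moment, N m; "grip_width": finger opening in m; "grasp_force": force on a finger pad.
Only numpy, scipy, OpenCV 4.12 (cv2) and the standard library are available. Lean on these libraries where they do the work, as an engineer would, in place of code of your own. Each camera call takes 0.05 s, during which the arm holds its last target. There are 200 camera calls.

### The job

Crank the shuttle of the UV cleaner fully out of its hood and load it with every blue glass plate from the light panel: slide each one until about a third of it sticks out over the panel's front edge, pick it up there, and never lift one off from further back on the panel. Lay the plates side by side across the two rails of the shuttle, squarely and without overlapping, each centred in one of the three marked places; when all are loaded, crank the shuttle fully home under the hood. Leave the bottle, the loupe and the swab jar where they stand.

Things in the scene. Friction and masses are not known exactly. Their poses are not given: they have to be found in the camera images.
- plate_a: dark blue filter-glass plate, 120 mm long (its own x) x 50 mm wide (y) x 3 mm thick, 45 g; origin at the centre of its underside. Starts lying flat on the light panel, long side roughly along the panel's x. Slides when pressed from above with a few newtons and drawn along. May be absent
- plate_b: dark blue filter-glass plate, 120 mm long (its own x) x 50 mm wide (y) x 3 mm thick, 45 g; origin at the centre of its underside. Starts lying flat on the light panel, long side roughly along the panel's x. Slides when pressed from above with a few newtons and drawn along. May be absent
- plate_c: dark blue filter-glass plate, 120 mm long (its own x) x 50 mm wide (y) x 3 mm thick, 45 g; origin at the centre of its underside. Starts lying flat on the light panel, long side roughly along the panel's x. Slides when pressed from above with a few newtons and drawn along. May be absent
- panel: white LED light panel, a fixed box 240 (x) x 300 (y) x 45 mm high; origin at the centre of its underside. Its flat, slippery top is 45 mm above the bench. The front edge, on its -x side towards the robot, is open, and beyond it there is free space down to the bench; the other three sides have a rim 8 mm wide and 5 mm high. It stands turned by up to 0.15 rad
- panel_edge (a point): middle of the panel's open front edge, at the height of its top; axes as the panel's (x points from the edge inward over the panel)
- place0 (a point): first marked place on the shuttle (nearest to the crank): the midpoint of a correctly laid plate's underside, at the height of the rail tops, 65 mm above the bench. A plate lies with its long side along this x, across both rails. The three places are 80 mm apart along y and move with the shuttle
- place1 (a point): middle place, as place0. The two white rails run along y under all three places; they are 10 mm wide with centre lines at x = -18 mm and x = +45 mm from the places, and a stop 8 mm higher than the rail tops stands on both at each end, 115 mm from place1
- place2 (a point): last place (nearest to the hood), as place0. The rails stand 32 mm above the shuttle's pan, so the end of a laid plate towards the robot (-x) sticks out free above the pan. The pan's front and back walls, 5 mm thick, have their inner faces at x = -75 and +75 mm and stand 8 mm higher than the rail tops
- carriage (a joint): travel of the shuttle, m: 0 = out at the loading end, 0.30 = fully home under the hood (end stop). Driven by the crank, 0.10 m a full turn; stays where it is left. The fixed white hood (270 mm in x, 250 mm along the track, 170 mm high, 100 mm clear inside) stands over the track's -y end and begins 175 mm from place1 when the shuttle is out
- crank (a joint): angle of the hand crank, rad, grows as it is turned clockwise seen from above: 0 = shuttle out, 18.85 (three turns) = shuttle home, end stop there. Starts between about 2 and 7. Turning the handle takes about 2 N
- crank_grip (a point): middle of the grip zone of the crank's red upright handle: a sleeve 23 mm across that spins freely on its pin, from 28 mm below this point to 22 mm above it (118 mm above the bench); goes round with the crank
- crank_axis (a point): the crank's vertical axis, at the top of the crank arm (88 mm above the bench); the handle circles it at 55 mm radius
- solvent: white plastic bottle with a blue cap, 56 mm across, 130 mm high, standing loose; leave alone
- loupe: black eye loupe, 60 mm across, 45 mm high, standing loose; leave alone
- swab_jar: green glass jar with cotton swabs, 64 mm across, 110 mm high with the swabs, standing loose; leave alone
Things that resemble listed ones, but are neither listed nor needed, are in the scene too. Leave any brown or pink look-alike of the plate_c alone.

How it is judged:
By the outcome, as a careful person would: the job done as asked, in the order asked, and still so for the second after the job is handed in, with the robot touching nothing.
Of plate_a, plate_b, plate_c only 2 to 3 are there at a start; the rules pass over those that are not, and their reading is None.
At some moment in a run one of plate_a, plate_b, plate_c may be knocked a few centimetres aside while the robot is not near it.
It also fails if it takes over 210 s, if anything falls off the work surface, if the arm or the gripper's body presses on something with over 40 N, if the wrist force passes 120 N, or if a joint passes its speed limit or range.

## Working session

There is one attempt and no reset: what is moved stays moved. The work goes in short steps, Python scripts to look and compute and a tool call to move; the robot and the scene stay as the last step left them, time stands still between calls to the robot, and variables do not carry over. Pictures are saved under pics/ and viewed, at most 14 in all, crops included, and the job is handed in when it is done.

Besides the shell and the picture viewer there is one more tool, called after "Call:" as name(argument=value, ...) on one line, values as JSON. servo_tool: Moves the arm, as the interface text tells. Its arguments: {"type":"object","properties":{"series":{"type":"array","items":{"type":"array"}}},"required":["series"]}

```bash
ls; mkdir -p pics
python3 - <<'E'
from bench import robot
import cv2,json
for n in("side","top"):
    im=robot.read_camera(n); cv2.imwrite(f"pics/{n}0.png",im[:,:,::-1])
    m=robot.camera_model(n); print(n,m)
print(robot.read_state())
E
```

```text
pics
side {'mtx': array([[429.88920094,   0.        , 282.35166492],
       [  0.        , 429.88920094, 212.77513584],
       [  0.        ,   0.        ,   1.        ]]), 'origin': array([0.87372449, 0.86037372, 0.82429307]), 'rotation': array([0.19007097, 0.09749832, 0.42284992, 0.88066171])}
top {'mtx': array([[381.36562417,   0.        , 280.85907393],
       [  0.        , 381.36562417, 212.52829436],
       [  0.        ,   0.        ,   1.        ]]), 'origin': array([0.4261975 , 0.02975933, 1.05516468]), 'rotation': array([ 0.71528212,  0.02962148, -0.02866236, -0.69761919])}
{'time_s': 0.1, 'joint_pos': array([ 1.08426412e+00,  9.18244884e-02,  1.23181731e+00, -2.56208051e-05,
        1.81977869e+00, -5.67176313e-02]), 'qvel': array([ 0.00012598, -0.00076138, -0.0035371 , -0.00012561,  0.00203624,
        0.00028335]), 'effort': array([ 2.08108599e-03, -4.60213709e+01, -4.19218612e+01, -1.46843263e-04,
        1.05888129e-02, -6.09075551e-05]), 'position': array([0.24991937, 0.54518854, 0.23021016]), 'tcp_rot': array([-2.33237963e-04,  2.13259834e-01,  9.76995091e-01, -8.83739709e-04]), 'wrist_force': array([-0.46839347,  0.31697782, -0.61106001]), 'wrist_torque': array([-0.0003047 ,  0.0106046 , -0.01243311]), 'grasp_force': 0.0, 'grip_width': 0.0852117737017112}
```

View pics/top0.png

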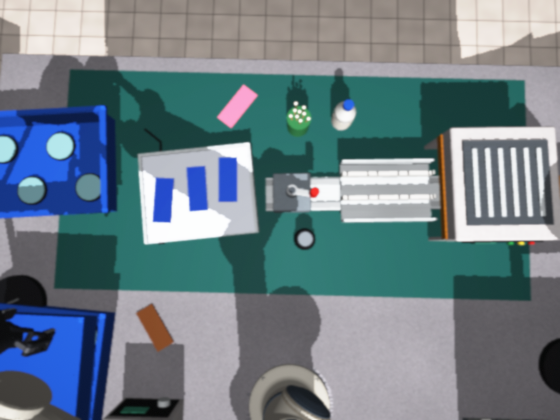

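View pics/side0.png

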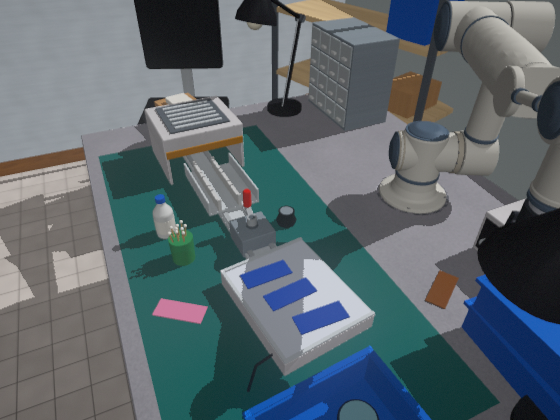

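The top view shows three blue plates on the panel, at (163,200), (198,188) and (228,180). The pink look-alike is at (238,106) and the brown one at (155,327); both are off the panel, so I leave them alone. The crank handle is red, at (314,192), and the shuttle runs right from there to the hood at column 440. The bottle is at (344,113), the jar at (299,118) and the loupe at (305,238). I'll measure next and confirm with one crop.

```bash
cat > h.py <<'E'
import numpy as np, cv2
from bench import robot
from scipy.spatial.transform import Rotation as R
def rot(q): return R.from_quat(np.r_[q[1:],q[0]])
class Cam:
    def __init__(s,n):
        m=robot.camera_model(n); s.n=n; s.K=m['mtx']; s.o=np.array(m['origin']); s.R=rot(m['rotation']).as_matrix()
    def ray(s,uv):
        uv=np.atleast_2d(uv).astype(float); d=np.c_[(uv-s.K[:2,2])/s.K[0,0],np.ones(len(uv))]
        return (d*[1,-1,-1])@s.R.T
    def plane(s,uv,z):
        d=s.ray(uv); return s.o+d*((z-s.o[2])/d[:,2])[:,None]
    def proj(s,p):
        c=(np.atleast_2d(p)-s.o)@s.R*[1,-1,-1]; return c[:,:2]/c[:,2:]*s.K[0,0]+s.K[:2,2]
def tri(c1,p1,c2,p2):
    a,b=c1.ray(p1)[0],c2.ray(p2)[0]
    t=np.linalg.lstsq(np.c_[a,-b],c2.o-c1.o,rcond=None)[0]
    return (c1.o+a*t[0]+c2.o+b*t[1])/2, np.linalg.norm(c1.o+a*t[0]-c2.o-b*t[1])
def blobs(mask,amin=20):
    cs,_=cv2.findContours(mask.astype(np.uint8),cv2.RETR_EXTERNAL,cv2.CHAIN_APPROX_NONE)
    return [c[:,0,:] for c in cs if cv2.contourArea(c)>=amin]
def hsv(im): return cv2.cvtColor(im,cv2.COLOR_RGB2HSV)
def bluemask(im): 
    h=hsv(im); return cv2.inRange(h,(108,120,60),(130,255,255))>0
def redmask(im):
    h=hsv(im); return ((h[:,:,0]<8)|(h[:,:,0]>172))&(h[:,:,1]>170)&(h[:,:,2]>90)
def rect(c,cam,z):
    """min-area rectangle in world on plane z: centre, (long,short) mm, yaw of long side (deg, near 0)"""
    w=cam.plane(c,z)[:,:2]*1000
    (cx,cy),(a,b),t=cv2.minAreaRect(w.astype(np.float32))
    if a<b: a,b,t=b,a,t+90
    return cx,cy,a,b,(t+90)%180-90
def move(x,y,z,yaw=None):
    """shift (mm) and turn (deg, about tool z) from the measured pose to world x,y,z mm; yaw = world direction of the tool y (closing) axis, deg"""
    s=robot.read_state(); r=rot(s['tcp_rot']); 
    t=r.inv().apply(np.array([x,y,z])/1000-s['position'])
    e=r.as_matrix(); y0=np.degrees(np.arctan2(e[1,1],e[0,1]))
    out=dict(t=t.round(4),yaw0=round(y0,2))
    tgt=y0 if yaw is None else y0+((yaw-y0+90)%180-90)
    a=np.radians(tgt); Y=np.array([np.cos(a),np.sin(a),0]); Z=np.array([0,0,-1.]); X=np.cross(Y,Z)
    out['turn']=np.degrees((r.inv()*R.from_matrix(np.c_[X,Y,Z])).as_rotvec()).round(2)
    return out
E
python3 - <<'E'
from h import *
T=Cam('top');S=Cam('side');t=cv2.imread('pics/top0.png')[:,:,::-1].copy();s=cv2.imread('pics/side0.png')[:,:,::-1].copy()
for c in blobs(bluemask(t)[:, :],150):
    m=c.mean(0)
    if 140<m[0]<260 and 140<m[1]<245: print('plate',m.round(),np.round(rect(c,T,.048),1))
rt=[c for c in blobs(redmask(t),8)];rs=[c for c in blobs(redmask(s),8)]
for c in rt: print('redtop',c.mean(0),len(c),T.plane(c.mean(0),.14)[0])
for c in rs: print('redside',c.mean(0),c.min(0),c.max(0))
print('bright axes est', T.plane([[291,190],[340,160],[437,160],[340,221],[437,221],[440,131],[440,239]],.073).round(3))
a=cv2.resize(t[130:260,130:280],None,fx=4,fy=4,interpolation=cv2.INTER_CUBIC)
b=cv2.resize(t[140:240,255:455],None,fx=4,fy=4,interpolation=cv2.INTER_CUBIC)
cv2.imwrite('pics/a.png',a[:,:,::-1]);cv2.imwrite('pics/b.png',b[:,:,::-1])
E
```

```text
plate [163. 200.] [536.4 346.1 116.7  46.1  -1.4]
plate [197. 188.] [569.3 258.  116.6  48.1   5.9]
plate [227. 179.] [594.6 176.9 116.3  45.6   2. ]
redtop [313.80952381 191.9047619 ] 21 [ 0.55382829 -0.04646905  0.14      ]
redside [246.70731707 197.73170732] [243 189] [250 206]
bright axes est [[ 0.567  0.007  0.073]
 [ 0.649 -0.119  0.073]
 [ 0.655 -0.372  0.073]
 [ 0.489 -0.121  0.073]
 [ 0.495 -0.371  0.073]
 [ 0.733 -0.381  0.073]
 [ 0.449 -0.378  0.073]]
```

View pics/a.png

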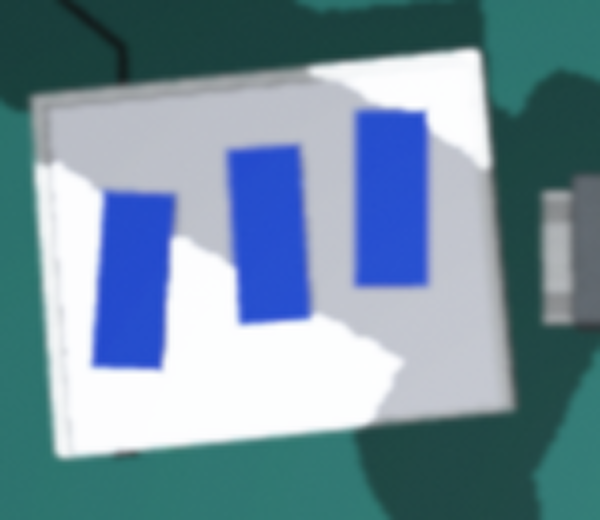

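View pics/b.png

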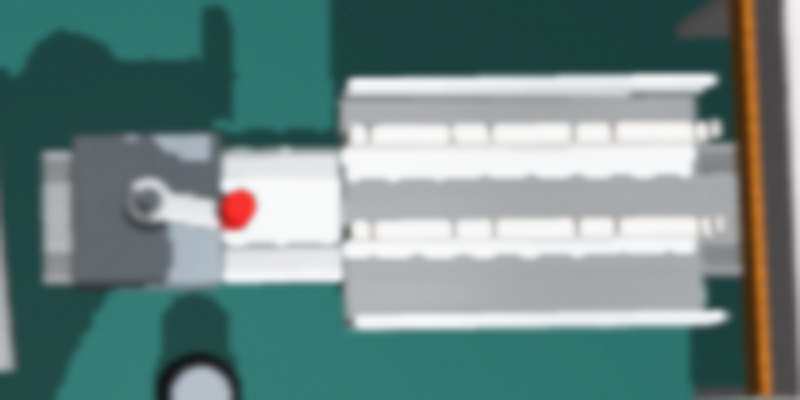

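The three dark blue plates are confirmed on the panel in crop a. Crop b shows the rails with notches; the three bright segments centred at crop x 411, 532 and 657 are the places, about 80 mm apart. The red handle is at (238,209) and the crank axis at (148,199) in that crop.

Run:
```python
from h import *
T=Cam('top');S=Cam('side')
B=lambda x,y:[255+(x-1.5)/4,140+(y-1.5)/4]
A=lambda x,y:[130+(x-1.5)/4,130+(y-1.5)/4]
print('rails up',T.plane([B(411,133),B(532,132),B(657,130)],.065).round(4))
print('rails lo',T.plane([B(411,230),B(532,229),B(657,227)],.065).round(4))
print('hood', T.plane([B(738,20),B(755,380)],.17).round(4),T.plane([B(738,20),B(755,380)],.1).round(4))
print('axis',T.plane([B(148,199)],.095).round(4))
print('panel front',T.plane([A(60,457),A(515,408)],.045).round(4),'back',T.plane([A(32,96),A(480,50)],.05).round(4))
print('handle tri',tri(T,[313.8,191.9],S,[246.5,192]), 'z.118',T.plane([314,192],.14))
# panel edges by line on side of front in side view skipped
s=robot.read_state();print(s['position'],s['tcp_rot'])
```

```text
rails up [[ 0.6175 -0.1662  0.065 ]
 [ 0.6202 -0.2457  0.065 ]
 [ 0.6236 -0.3278  0.065 ]]
rails lo [[ 0.5534 -0.1668  0.065 ]
 [ 0.556  -0.2458  0.065 ]
 [ 0.5594 -0.3275  0.065 ]]
hood [[ 0.6696 -0.338   0.17  ]
 [ 0.4574 -0.3459  0.17  ]] [[ 0.6889 -0.3671  0.1   ]
 [ 0.4598 -0.3756  0.1   ]]
axis [[0.5652 0.0062 0.095 ]]
panel front [[0.4176 0.3897 0.045 ]
 [0.4575 0.0904 0.045 ]] back [[0.658  0.4198 0.05  ]
 [0.6968 0.1208 0.05  ]]
handle tri (array([ 0.55575719, -0.04749878,  0.13235583]), np.float64(0.001871763946190817)) z.118 [[ 0.55360766 -0.04693373  0.14      ]]
[0.24991937 0.54518854 0.23021016] [-2.33237963e-04  2.13259834e-01  9.76995091e-01 -8.83739709e-04]
```

Run:
```python
from h import *
print(move(554,-47,200,92),move(554,-47,102,92))
```

```text
{'t': array([-0.5232, -0.4116,  0.0309]), 'yaw0': np.float64(65.37), 'turn': array([ -0.1 ,  -0.03, -26.63])} {'t': array([-0.5232, -0.4114,  0.1289]), 'yaw0': np.float64(65.37), 'turn': array([ -0.1 ,  -0.03, -26.63])}
```

Call:
servo_tool(series=[[[0, 0, -26.6], [-0.523, -0.4115, 0.031], 0.05], [[0, 0, -26.6], [-0.523, -0.4115, 0.031], 0.05], [[0, 0, -26.6], [-0.523, -0.4115, 0.031], 0.05], [[0, 0, -26.6], [-0.523, -0.4115, 0.031], 0.05], [[0, 0, -26.6], [-0.523, -0.4115, 0.031], 0.05], [[0, 0, -26.6], [-0.523, -0.4115, 0.031], 0.05], [[0, 0, -26.6], [-0.523, -0.4115, 0.031], 0.05], [[0, 0, -26.6], [-0.523, -0.4115, 0.031], 0.05], [[0, 0, -26.6], [-0.523, -0.4115, 0.031], 0.05], [[0, 0, -26.6], [-0.523, -0.4115, 0.031], 0.05], [[0, 0, -26.6], [-0.523, -0.4115, 0.031], 0.05], [[0, 0, -26.6], [-0.523, -0.4115, 0.031], 0.05]])

```text
time_s: 1.6
position: [0.5542, -0.0494, 0.1985]
tcp_rot: [-0.001, -0.015, 1.0, -0.0]
wrist_force: [-0.7, 0.2, -0.1]
grip_width: 0.0498
grasp_force: 0.0
```

Call:
servo_tool(series=[[[0, 0, 0], [0, 0.002, 0.05], 0.05], [[0, 0, 0], [0, 0.002, 0.097], 0.05], [[0, 0, 0], [0, 0.002, 0.097], 0.05], [[0, 0, 0], [0, 0.002, 0.097], 0.01], [[0, 0, 0], [0, 0.002, 0.097], 0.01], [[0, 0, 0], [0, 0.002, 0.097], 0.01], [[0, 0, 0], [0, 0.002, 0.097], 0.01], [[0, 0, 0], [0, 0.002, 0.097], 0.01]])

```text
time_s: 2.6
position: [0.5553, -0.0462, 0.1068]
tcp_rot: [0.002, -0.017, 1.0, -0.002]
wrist_force: [-0.0, -5.7, 0.7]
grip_width: 0.0214
grasp_force: 58.8
```

```bash
cat >> h.py <<'E'
def circ(phi0,step,n,r=.055):
    """tool-frame shifts (mm) for the crank handle going from phi0 in steps (deg, ccw +)"""
    q=rot(robot.read_state()['tcp_rot'])
    p=np.radians(phi0+step*np.arange(n+1)); w=r*np.c_[np.cos(p),np.sin(p),0*p]
    return (q.inv().apply(w-w[0])[1:,:2]*1000).round(0).astype(int).tolist()
E
python3 - <<'E'
from h import *
print(circ(-101,20,6))
E
```

```text
[[-19, -1], [-37, 5], [-53, 16], [-63, 32], [-67, 51], [-65, 70]]
```

Call:
servo_tool(series=[[[0, 0, 0], [-0.019, -0.001, 0], 0.01], [[0, 0, 0], [-0.037, 0.005, 0], 0.01], [[0, 0, 0], [-0.053, 0.016, 0], 0.01], [[0, 0, 0], [-0.063, 0.032, 0], 0.01], [[0, 0, 0], [-0.067, 0.051, 0], 0.01], [[0, 0, 0], [-0.065, 0.07, 0], 0.01], [[0, 0, 0], [-0.065, 0.07, 0], 0.01]])

```text
time_s: 3.48
position: [0.6151, 0.0283, 0.1067]
tcp_rot: [-0.001, -0.018, 1.0, -0.001]
wrist_force: [-9.7, -3.3, 4.6]
grip_width: 0.0216
grasp_force: 60.3
```

Run:
```python
from h import *
print(circ(21.5,20,6)); T=Cam('top')
im=robot.read_camera('top'); cv2.imwrite('pics/t2.png',im[:,:,::-1])
```

```text
[[9, 17], [24, 29], [42, 36], [61, 36], [79, 30], [94, 17]]
```

Call:
servo_tool(series=[[[0, 0, 0], [0.012, 0.017, 0], 0.01], [[0, 0, 0], [0.026, 0.029, 0], 0.01], [[0, 0, 0], [0.044, 0.036, 0], 0.01], [[0, 0, 0], [0.063, 0.036, 0], 0.01], [[0, 0, 0], [0.081, 0.03, 0], 0.01], [[0, 0, 0], [0.096, 0.017, 0], 0.01], [[0, 0, 0], [0.096, 0.017, 0], 0.01]])

```text
time_s: 4.4
position: [0.5203, 0.0414, 0.1056]
tcp_rot: [0.002, -0.017, 1.0, 0.0]
wrist_force: [0.4, 0.6, -0.4]
grip_width: 0.01
grasp_force: 0.0
```

Run:
```python
from h import *
p=robot.read_state()['position'][:2]-[.5639,.0081];a=np.degrees(np.arctan2(p[1],p[0]));print(np.hypot(*p),a,circ(a,10,6))
im=robot.read_camera('top'); cv2.imwrite('pics/t3.png',cv2.resize(im[140:240,255:455],None,fx=4,fy=4,interpolation=cv2.INTER_CUBIC)[:,:,::-1])
```

```text
0.05486513433929132 142.59330330642698 [[5, -8], [9, -17], [12, -26], [12, -35], [12, -45], [9, -54]]
```

View pics/t3.png

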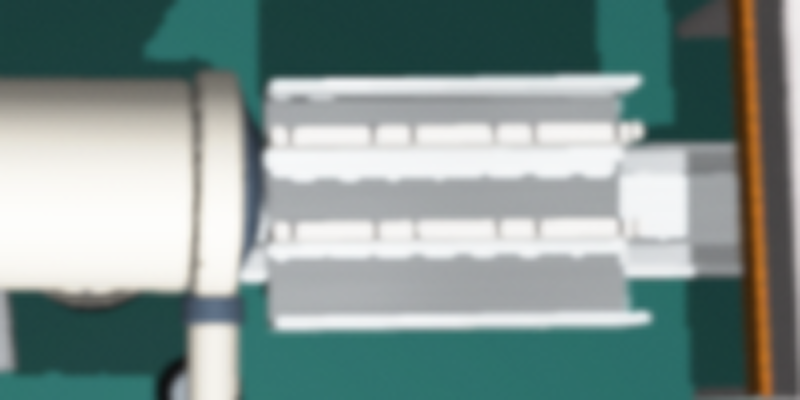

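The crop shows the shuttle near the crank end, with place centres at about (333,133), (456,132) and (578,130). It travelled about 50 mm and is now about 175 mm from the hood lip. It seems to have hit its end stop, where the handle slipped out of the fingers. I'll raise the arm and check.

Run:
```python
from h import *
print(move(520,41,200),move(595,177,140,92))
```

```text
{'t': array([ 0.0003, -0.0006, -0.0947]), 'yaw0': np.float64(91.96), 'turn': array([ 0.01,  0.18, -0.  ])} {'t': array([-0.0791,  0.1327, -0.0344]), 'yaw0': np.float64(91.96), 'turn': array([ 0.01,  0.18, -0.04])}
```

Call:
servo_tool(series=[[[0, 0, 0], [0, 0, -0.055], 0.01], [[0, 0, 0], [0, 0, -0.1], 0.0], [[0, 0, 0], [-0.04, 0.065, -0.1], 0.0], [[0, 0, 0], [-0.079, 0.133, -0.1], 0.0], [[0, 0, 0], [-0.079, 0.133, -0.034], 0.0], [[0, 0, 0], [-0.079, 0.133, -0.034], 0.0], [[0, 0, 0], [-0.079, 0.133, -0.034], 0.0], [[0, 0, 0], [-0.079, 0.133, -0.034], 0.0]])

```text
time_s: 5.45
position: [0.5952, 0.1763, 0.1403]
tcp_rot: [0.002, -0.017, 1.0, 0.0]
wrist_force: [1.0, -0.1, 0.7]
grip_width: 0.0001
grasp_force: 0.0
```

Run:
```python
from h import *
T=Cam('top');S=Cam('side')
t=robot.read_camera('top');s=robot.read_camera('side')
for c in blobs(redmask(t),8): print('redtop',c.mean(0),T.plane(c.mean(0),.14)[0])
for c in blobs(redmask(s),8): print('redside',c.mean(0),c.min(0),c.max(0))
a=cv2.resize(t[120:260,120:420],None,fx=2.6,fy=2.6,interpolation=cv2.INTER_CUBIC)
cv2.imwrite('pics/t4.png',a[:,:,::-1]);cv2.imwrite('pics/s4.png',cv2.resize(s[120:370,140:400],None,fx=2,fy=2)[:,:,::-1])
print(move(595,177,60,92))
```

```text
redtop [269.66666667 185.71428571] [0.56626889 0.06067832 0.14      ]
{'t': array([0.0005, 0.0007, 0.0802]), 'yaw0': np.float64(91.9), 'turn': array([ 0.04,  0.24, -0.1 ])}
```

View pics/s4.png

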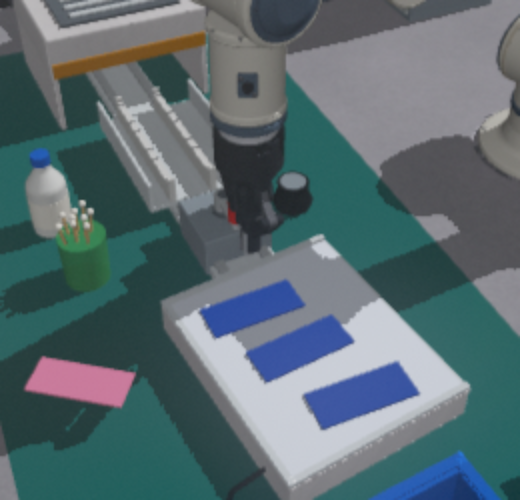

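The side view shows all three plates still in place and the arm over the crank side. The handle is at (233,215) in this crop, and the orange hood lip sits at mid-height. I'll triangulate the lip to confirm the shuttle is fully out.

Run:
```python
from h import *
T=Cam('top');S=Cam('side')
t=robot.read_camera('top');s=robot.read_camera('side')
for im,n in((t,'t'),(s,'s')):
    h=hsv(im);m=cv2.inRange(h,(8,150,90),(22,255,255))
    for c in blobs(m,60):
        if n=='t' and not(420<c[:,0].mean()<460): continue
        if n=='s' and c[:,1].mean()>190: continue
        print(n,c.mean(0),cv2.boxPoints(cv2.minAreaRect(c.astype(np.float32))).round(1).tolist())
```

```text
t [443.27751196 186.24880383] [[439.0, 135.10000610351562], [442.5, 134.89999389648438], [447.5, 237.89999389648438], [443.8999938964844, 238.10000610351562]]
s [204.         147.24050633] [[165.8000030517578, 152.6999969482422], [240.89999389648438, 135.8000030517578], [242.3000030517578, 141.89999389648438], [167.1999969482422, 158.89999389648438]]
```

Run:
```python
from h import *
T=Cam('top');S=Cam('side')
print(tri(T,[440.7,135],S,[166.5,155.8]),tri(T,[445.7,238],S,[241.6,138.9]))
t=cv2.imread('pics/t3.png');B=lambda x,y:[255+(x-1.5)/4,140+(y-1.5)/4]
print(T.plane([B(333,134),B(456,133),B(578,131),B(333,230),B(456,230),B(578,228)],.065).round(4))
```

```text
(array([ 0.70954086, -0.36651933,  0.10936623]), np.float64(0.0035201602141087186)) (array([ 0.45042855, -0.37788031,  0.10683098]), np.float64(0.0021119047447984663))
[[ 0.6156 -0.115   0.065 ]
 [ 0.6183 -0.1958  0.065 ]
 [ 0.6216 -0.2759  0.065 ]
 [ 0.5521 -0.1158  0.065 ]
 [ 0.5541 -0.1962  0.065 ]
 [ 0.5574 -0.2759  0.065 ]]
```

Lip at z about 0.108, y about -0.37, and place1 at y -0.196: the gap is about 0.174 m, so the shuttle is fully out. Next I press on the nearest plate.

Call:
servo_tool(series=[[[0, 0, 0], [0.004, 0, 0.05], 0.0], [[0, 0, 0], [0.004, 0, 0.085], 0.0], [[0, 0, 0], [0.004, 0, 0.091], 0.0], [[0, 0, 0], [0.004, 0, 0.091], 0.0], [[0, 0, 0], [0.004, 0, 0.0925], 0.0], [[0, 0, 0], [0.004, 0, 0.0925], 0.0]])

```text
time_s: 6.4
position: [0.591, 0.1767, 0.0481]
tcp_rot: [0.001, -0.017, 1.0, 0.0]
wrist_force: [-4.3, -1.5, 11.4]
grip_width: 0.0001
grasp_force: 5.4
```

Call:
servo_tool(series=[[[0, 0, 0], [0.01, 0, 0], 0.0], [[0, 0, 0], [0.024, 0.001, 0], 0.0], [[0, 0, 0], [0.038, 0.001, 0], 0.0], [[0, 0, 0], [0.052, 0.002, 0], 0.0], [[0, 0, 0], [0.066, 0.002, 0], 0.0], [[0, 0, 0], [0.08, 0.003, 0], 0.0], [[0, 0, 0], [0.094, 0.003, 0], 0.0], [[0, 0, 0], [0.108, 0.004, 0], 0.0], [[0, 0, 0], [0.12, 0.004, 0], 0.0], [[0, 0, 0], [0.127, 0.004, 0], 0.0], [[0, 0, 0], [0.127, 0.004, 0], 0.0], [[0, 0, 0], [0.127, 0.004, -0.02], 0.0]])

```text
time_s: 7.9
position: [0.4627, 0.1761, 0.0646]
tcp_rot: [-0.0, -0.017, 1.0, -0.0]
wrist_force: [0.0, -0.5, 1.2]
grip_width: -0.0006
grasp_force: 0.0
```

Call:
servo_tool(series=[[[0, 0, 0], [-0.03, 0, -0.06], 0.0], [[0, 0, 0], [-0.08, 0, -0.1], 0.06], [[0, 0, 0], [-0.14, 0, -0.1], 0.06], [[0, 0, 0], [-0.14, 0, -0.1], 0.06]])

```text
time_s: 8.4
position: [0.6059, 0.1805, 0.1612]
tcp_rot: [-0.002, -0.016, 1.0, -0.001]
wrist_force: [-0.3, -0.4, 0.0]
grip_width: 0.0547
grasp_force: 0.0
```

```bash
cat >> h.py <<'E'
def plates(tag=None,off=0):
    T=Cam('top');S=Cam('side');out=[]
    for C in(T,S):
        im=robot.read_camera(C.n)
        if tag: cv2.imwrite(f'pics/{C.n}_{tag}.png',im[:,:,::-1])
        for c in blobs(bluemask(im),100):
            r=np.round(rect(c,C,.048+off),1)
            if 380<r[0]<700 and -400<r[1]<430 and 90<r[2]<140: print(C.n,c.mean(0).round(),r,'front overhang mm',round((446.0+(177-r[1])*-.1333-(r[0]-60)),1) if r[1]>60 else '')
E
python3 - <<'E'
from h import *
plates('5'); print(robot.read_state()['position'])
E
```

```text
top [197. 189.] [570.5 256.8 119.   46.7   5.3] front overhang mm -53.9
side [320. 317.] [537.1 350.5 118.1  49.3  -0.7] front overhang mm -8.0
side [289. 294.] [569.5 261.2 119.2  49.3   5.9] front overhang mm -52.3
side [311. 259.] [470.5 180.9 120.1  52.1   2.1] front overhang mm 36.0
[0.603204   0.18094862 0.16356471]
```

```bash
sed -i 's/(177-r\[1\])\*-.1333/(177-r[1])*.1333/' h.py
python3 - <<'E'
from h import *
print(move(425,177.5,90,92),move(425,177.5,26,92))
E
```

```text
{'t': array([0.178 , 0.0026, 0.074 ]), 'yaw0': np.float64(91.94), 'turn': array([-0.02, -0.14, -0.06])} {'t': array([0.1779, 0.0026, 0.138 ]), 'yaw0': np.float64(91.94), 'turn': array([-0.02, -0.14, -0.06])}
```

Call:
servo_tool(series=[[[0, 0, 0], [0.06, 0.0026, 0.0], 0.064], [[0, 0, 0], [0.12, 0.0026, 0.02], 0.064], [[0, 0, 0], [0.178, 0.0026, 0.074], 0.064], [[0, 0, 0], [0.178, 0.0026, 0.074], 0.064], [[0, 0, 0], [0.178, 0.0026, 0.074], 0.064], [[0, 0, 0], [0.178, 0.0026, 0.074], 0.064]])

```text
time_s: 9.25
position: [0.426, 0.178, 0.093]
tcp_rot: [0.002, -0.017, 1.0, 0.001]
wrist_force: [-0.5, -0.0, -0.8]
grip_width: 0.0641
grasp_force: 0.0
```

Run:
```python
from h import *
print(move(425,177.5,26,92),robot.read_state()['grip_width'])
s=robot.read_camera('side');cv2.imwrite('pics/s6.png',cv2.resize(s[170:340,200:400],None,fx=3,fy=3)[:,:,::-1])
```

```text
{'t': array([ 0.0013, -0.0005,  0.067 ]), 'yaw0': np.float64(91.98), 'turn': array([ 0.07,  0.24, -0.02])} 0.06409183250332674
```

View pics/s6.png

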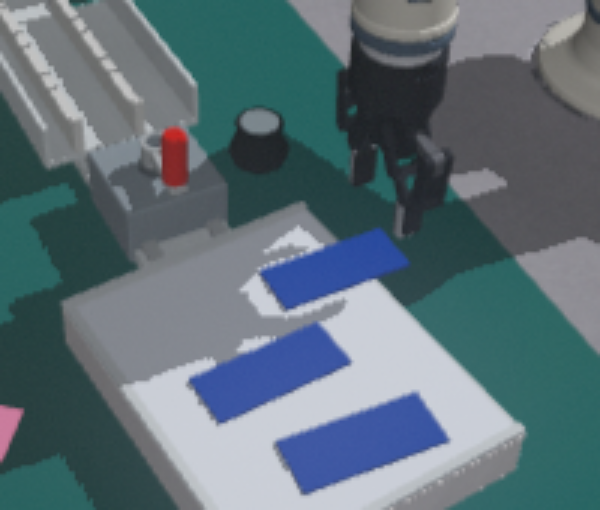

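The side crop shows the plate at (333,268) sticking out over the front edge. The open fingers straddle its free end at (380,200), so I descend and grip.

Call:
servo_tool(series=[[[0, 0, 0], [0.001, 0, 0.04], 0.064], [[0, 0, 0], [0.001, 0, 0.067], 0.064], [[0, 0, 0], [0.001, 0, 0.067], 0.064], [[0, 0, 0], [0.001, 0, 0.067], 0.064], [[0, 0, 0], [0.001, 0, 0.067], 0.04], [[0, 0, 0], [0.001, 0, 0.067], 0.04], [[0, 0, 0], [0.001, 0, 0.067], 0.04], [[0, 0, 0], [0.001, 0, 0.067], 0.04], [[0, 0, 0], [0.001, 0, 0.067], 0.04]])

```text
time_s: 10.42
position: [0.4255, 0.1781, 0.0257]
tcp_rot: [0.002, -0.017, 1.0, 0.001]
wrist_force: [0.9, -0.0, 6.2]
grip_width: 0.0475
grasp_force: 60.9
```

Call:
servo_tool(series=[[[0, 0, 0], [0, 0, -0.01], 0.04], [[0, 0, 0], [0, 0, -0.03], 0.04], [[0, 0, 0], [0, 0, -0.07], 0.04], [[0, 0, 0], [0, 0, -0.11], 0.04], [[0, 0, 0], [0, 0, -0.16], 0.04], [[0, 0, 0], [0, 0, -0.16], 0.04], [[0, 0, 0], [0, 0, -0.16], 0.04]])

```text
time_s: 11.3
position: [0.4239, 0.1776, 0.1834]
tcp_rot: [-0.0, -0.017, 1.0, -0.0]
wrist_force: [0.5, 0.5, -0.8]
grip_width: 0.0473
grasp_force: 61.8
```

Run:
```python
from h import *
s=robot.read_camera('side');cv2.imwrite('pics/s7.png',cv2.resize(s[100:340,180:440],None,fx=2,fy=2)[:,:,::-1])
T=Cam('top')
im=robot.read_camera('top')
for c in blobs(bluemask(im),60):
    if 130<c[:,0].mean()<280 and 130<c[:,1].mean()<280:print(c.mean(0),c.min(0),c.max(0),np.round(rect(c,T,.21),1))
print(robot.read_state()['position'],move(536,-278,200,92.1))
```

```text
[162.58252427 196.69902913] [154 178] [172 217] [522.9 295.8  88.6  37.3  -1.3]
[206.26404494 195.6011236 ] [188 167] [225 228] [525.7 197.5 142.5  79.8   5.9]
[0.42347758 0.17747266 0.18208704] {'t': array([-0.0967, -0.4591, -0.0178]), 'yaw0': np.float64(91.98), 'turn': array([-0.05, -0.16, -0.12])}
```

View pics/s7.png

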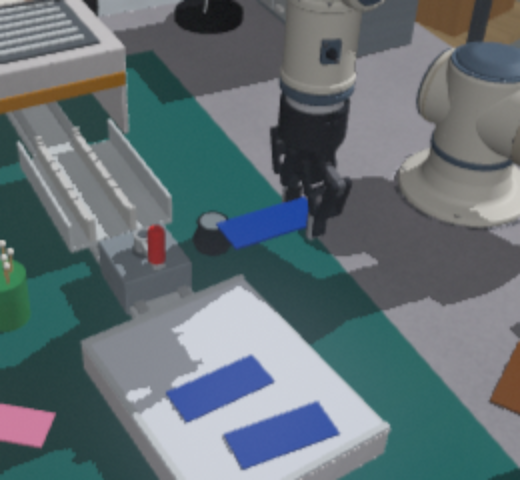

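The plate is held level at crop (262,222), about 15 mm from its free end. Now carry it to place2.

Call:
servo_tool(series=[[[0, 0, 0], [-0.015, -0.05, -0.02], 0.04], [[0, 0, 0], [-0.026, -0.1, -0.02], 0.04], [[0, 0, 0], [-0.037, -0.15, -0.02], 0.04], [[0, 0, 0], [-0.047, -0.2, -0.02], 0.04], [[0, 0, 0], [-0.058, -0.25, -0.02], 0.04], [[0, 0, 0], [-0.068, -0.3, -0.02], 0.04], [[0, 0, 0], [-0.079, -0.35, -0.02], 0.04], [[0, 0, 0], [-0.085, -0.4, -0.02], 0.04], [[0, 0, 0], [-0.09, -0.44, -0.02], 0.04], [[0, 0, 0], [-0.091, -0.459, -0.02], 0.04], [[0, 0, 0], [-0.091, -0.459, -0.02], 0.04], [[0, 0, 0], [-0.091, -0.459, -0.02], 0.04]])

```text
time_s: 12.9
position: [0.531, -0.2765, 0.2036]
tcp_rot: [-0.0, -0.018, 1.0, 0.0]
wrist_force: [0.0, -1.5, -1.0]
grip_width: 0.0478
grasp_force: 61.9
```

Run:
```python
from h import *
T=Cam('top')
im=robot.read_camera('top');p=robot.read_state()['position'];print(p)
for c in blobs(bluemask(im),60):
    m=c.mean(0)
    if 280<m[0]<470 and 100<m[1]<280:print(m,c.min(0),c.max(0),np.round(rect(c,T,p[2]+.023),1))
cv2.imwrite('pics/t8.png',im[:,:,::-1])
print(move(530.6,-278.1,80,92.1),move(530.6,-278.1,47,92.1))
```

```text
[ 0.53107238 -0.27642181  0.20395213]
[420.87619048 169.8952381 ] [410 153] [434 192] [ 591.1 -276.7   86.8   51.1    2.2]
[347.75       104.60714286] [344 100] [353 110] [ 739.  -113.    22.9   20.1    1.4]
{'t': array([ 0.0006, -0.0017,  0.124 ]), 'yaw0': np.float64(92.06), 'turn': array([ 0.02,  0.01, -0.04])} {'t': array([ 0.0006, -0.0017,  0.157 ]), 'yaw0': np.float64(92.06), 'turn': array([ 0.02,  0.01, -0.04])}
```

Call:
servo_tool(series=[[[0, 0, 0], [0.0005, -0.0015, 0.05], 0.04], [[0, 0, 0], [0.0005, -0.0015, 0.1], 0.04], [[0, 0, 0], [0.0005, -0.0015, 0.13], 0.04], [[0, 0, 0], [0.0005, -0.0015, 0.145], 0.04], [[0, 0, 0], [0.0005, -0.0015, 0.152], 0.04], [[0, 0, 0], [0.0005, -0.0015, 0.156], 0.04], [[0, 0, 0], [0.0005, -0.0015, 0.157], 0.04], [[0, 0, 0], [0.0005, -0.0015, 0.157], 0.04]])

```text
time_s: 13.95
position: [0.5309, -0.2797, 0.0477]
tcp_rot: [0.001, -0.017, 1.0, -0.0]
wrist_force: [-0.3, 0.5, -0.9]
grip_width: 0.0478
grasp_force: 61.9
```

Call:
servo_tool(series=[[[0, 0, 0], [0, 0.0015, 0.001], 0.04], [[0, 0, 0], [0, 0.0015, 0.002], 0.04], [[0, 0, 0], [0, 0.0015, 0.002], 0.04]])

```text
time_s: 14.32
position: [0.5308, -0.2781, 0.0459]
tcp_rot: [0.001, -0.017, 1.0, -0.0]
wrist_force: [-2.0, 0.2, 4.6]
grip_width: 0.0478
grasp_force: 62.2
```

Contact at the right height (4.6 N). I release, rise, and go above plate b at (570,258).

Call:
servo_tool(series=[[[0, 0, 0], [0, 0, 0], 0.06], [[0, 0, 0], [0, 0, 0], 0.06], [[0, 0, 0], [0, 0, 0], 0.06], [[0, 0, 0], [0, 0, -0.03], 0.06], [[0, 0, 0], [0, 0, -0.08], 0.06], [[0, 0, 0], [0, 0, -0.13], 0.06], [[0, 0, 0], [0, 0, -0.16], 0.02], [[0, 0, 0], [0, 0.05, -0.16], 0], [[0, 0, 0], [0, 0.11, -0.16], 0], [[0, 0, 0], [0, 0.17, -0.16], 0], [[0, 0, 0], [0, 0.23, -0.16], 0], [[0, 0, 0], [0, 0.29, -0.16], 0]])

```text
time_s: 15.82
position: [0.5201, 0.0137, 0.2047]
tcp_rot: [0.0, -0.017, 1.0, 0.0]
wrist_force: [1.5, -0.9, 1.2]
grip_width: 0.0
grasp_force: 0.0
```

Run:
```python
from h import *
T=Cam('top');S=Cam('side')
plates('9'); 
for C in (T,S):
    im=cv2.imread(f'pics/{C.n}_9.png')[:,:,::-1].copy()
    for c in blobs(bluemask(im),100):
        r=np.round(rect(c,C,.068),1)
        if 500<r[0]<650 and -350<r[1]<-50: print('on shuttle',C.n,r)
cv2.imwrite('pics/t9c.png',cv2.resize(im[0:0+1],None,fx=1,fy=1)) if 0 else None
t=cv2.imread('pics/top_9.png');cv2.imwrite('pics/t9c.png',cv2.resize(t[140:240,255:455],None,fx=4,fy=4,interpolation=cv2.INTER_CUBIC))
print(move(567,258,140,92))
```

```text
top [163. 200.] [536.2 346.8 116.   44.8  -0.9] front overhang mm -52.8
top [401. 190.] [ 577.8 -285.4  118.7   50.5    2.1] front overhang mm 
top [197. 189.] [569.1 256.8 116.   46.1   5.9] front overhang mm -73.7
side [320. 317.] [537.1 350.7 118.1  48.9  -0.7] front overhang mm -54.3
side [289. 294.] [569.5 261.2 119.2  49.3   6. ] front overhang mm -74.7
side [216. 172.] [ 568.2 -305.2  124.6   54.8    3.9] front overhang mm 
on shuttle top [ 574.8 -279.1  116.3   49.5    2.1]
on shuttle side [ 576.1 -275.1  121.4   53.4    3.9]
{'t': array([-0.057 ,  0.2385,  0.0655]), 'yaw0': np.float64(92.37), 'turn': array([0.13, 0.02, 0.37])}
```

View pics/t9c.png

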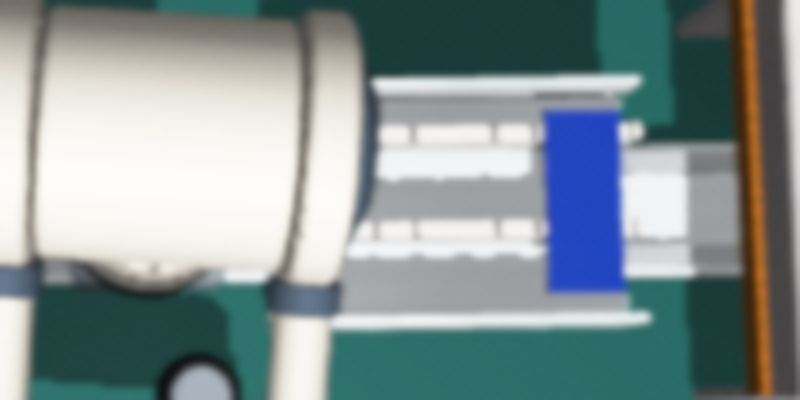

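The crop shows the plate square on place2, spanning 545 to 623 (centre 584). The mark's centre is about 577, so the plate lies about 4 mm too far toward the hood. The cause is a camera-to-robot offset of about 2.5 mm in y; I'll nudge this plate later. Next is plate b at (569,258).

Call:
servo_tool(series=[[[0, 0, 0], [-0.015, 0.06, 0], 0.0], [[0, 0, 0], [-0.03, 0.12, 0], 0.0], [[0, 0, 0], [-0.045, 0.18, 0.02], 0.0], [[0, 0, 0], [-0.056, 0.2385, 0.06], 0.0], [[0, 0, 0], [-0.056, 0.2385, 0.1], 0.0], [[0, 0, 0], [-0.056, 0.2385, 0.14], 0.0], [[0, 0, 0], [-0.056, 0.2385, 0.15], 0.0], [[0, 0, 0], [-0.056, 0.2385, 0.15], 0.0], [[0, 0, 0], [-0.056, 0.2385, 0.15], 0.0]])

```text
time_s: 17.05
position: [0.5697, 0.2522, 0.0576]
tcp_rot: [0.002, -0.017, 1.0, 0.001]
wrist_force: [0.5, 0.4, 0.6]
grip_width: -0.0003
grasp_force: 0.0
```

Call:
servo_tool(series=[[[0, 0, 0], [0.003, 0.006, 0.006], 0.0], [[0, 0, 0], [0.003, 0.006, 0.0095], 0.0], [[0, 0, 0], [0.003, 0.006, 0.0105], 0.0], [[0, 0, 0], [0.003, 0.006, 0.0105], 0.0]])

```text
time_s: 17.55
position: [0.5654, 0.2591, 0.048]
tcp_rot: [0.001, -0.018, 1.0, 0.001]
wrist_force: [-5.8, -0.7, 14.0]
grip_width: 0.0003
grasp_force: 6.6
```

Call:
servo_tool(series=[[[0, 0, 0], [0.01, -0.001, 0], 0.0], [[0, 0, 0], [0.024, -0.001, 0], 0.0], [[0, 0, 0], [0.038, -0.002, 0], 0.0], [[0, 0, 0], [0.052, -0.003, 0], 0.0], [[0, 0, 0], [0.066, -0.004, 0], 0.0], [[0, 0, 0], [0.08, -0.004, 0], 0.0], [[0, 0, 0], [0.094, -0.005, 0], 0.0], [[0, 0, 0], [0.106, -0.006, 0], 0.0], [[0, 0, 0], [0.114, -0.006, 0], 0.0], [[0, 0, 0], [0.114, -0.006, 0], 0.0], [[0, 0, 0], [0.114, -0.006, -0.02], 0.0], [[0, 0, 0], [0.09, -0.006, -0.06], 0.0]])

```text
time_s: 19.05
position: [0.4734, 0.2488, 0.1036]
tcp_rot: [-0.002, -0.018, 1.0, -0.001]
wrist_force: [1.1, 0.1, 0.4]
grip_width: -0.0001
grasp_force: 0.0
```

Call:
servo_tool(series=[[[0, 0, 0], [-0.04, 0, -0.06], 0.06], [[0, 0, 0], [-0.08, 0, -0.06], 0.064], [[0, 0, 0], [-0.08, 0, -0.06], 0.064], [[0, 0, 0], [-0.08, 0, -0.06], 0.064]])

```text
time_s: 19.55
position: [0.5545, 0.2517, 0.1638]
tcp_rot: [-0.001, -0.017, 1.0, -0.0]
wrist_force: [0.6, -0.1, -0.2]
grip_width: 0.0637
grasp_force: 0.0
```

Run:
```python
from h import *
plates('10'); print(robot.read_state()['position'])
```

```text
top [401. 190.] [ 577.8 -285.4  118.7   50.5    2.1] front overhang mm 
side [320. 317.] [ 5.371e+02  3.507e+02  1.181e+02  4.910e+01 -5.000e-01] front overhang mm -54.3
side [329. 276.] [457.4 250.5 119.6  51.7   6.6] front overhang mm 38.8
side [216. 172.] [ 568.3 -305.3  124.    54.3    2.3] front overhang mm 
[0.55413276 0.25182594 0.16411181]
```

Run:
```python
from h import *
print(move(412,244,90,96.4))
```

```text
{'t': array([ 0.1422, -0.0028,  0.0743]), 'yaw0': np.float64(92.0), 'turn': array([-0.01, -0.06, -4.4 ])}
```

Call:
servo_tool(series=[[[0, 0, -2], [0.06, -0.001, 0.0], 0.064], [[0, 0, -4.4], [0.12, -0.003, 0.0], 0.064], [[0, 0, -4.4], [0.142, -0.003, 0.05], 0.064], [[0, 0, -4.4], [0.142, -0.003, 0.074], 0.064], [[0, 0, -4.4], [0.142, -0.003, 0.074], 0.064], [[0, 0, -4.4], [0.142, -0.003, 0.074], 0.064], [[0, 0, -4.4], [0.142, -0.003, 0.074], 0.064]])

```text
time_s: 20.52
position: [0.4143, 0.2443, 0.0921]
tcp_rot: [0.001, -0.056, 0.998, 0.001]
wrist_force: [0.1, -0.0, -0.5]
grip_width: 0.064
grasp_force: 0.0
```

Run:
```python
from h import *
print(move(412,244,26,96.4))
```

```text
{'t': array([ 0.0025, -0.0001,  0.0661]), 'yaw0': np.float64(96.37), 'turn': array([ 0.06,  0.15, -0.03])}
```

Call:
servo_tool(series=[[[0, 0, 0], [0.002, 0, 0.04], 0.064], [[0, 0, 0], [0.002, 0, 0.066], 0.064], [[0, 0, 0], [0.002, 0, 0.066], 0.064], [[0, 0, 0], [0.002, 0, 0.066], 0.064], [[0, 0, 0], [0.002, 0, 0.066], 0.04], [[0, 0, 0], [0.002, 0, 0.066], 0.04], [[0, 0, 0], [0.002, 0, 0.066], 0.04], [[0, 0, 0], [0.002, 0, 0.066], 0.04], [[0, 0, 0], [0.002, 0, 0.066], 0.04], [[0, 0, 0], [0.002, 0, 0.066], 0.04]])

```text
time_s: 21.78
position: [0.4125, 0.2442, 0.026]
tcp_rot: [0.002, -0.056, 0.998, 0.001]
wrist_force: [-0.0, -0.2, 5.3]
grip_width: 0.0479
grasp_force: 61.0
```

Call:
servo_tool(series=[[[0, 0, 0], [0, 0, -0.01], 0.04], [[0, 0, 0], [0, 0, -0.03], 0.04], [[0, 0, 0], [0, 0, -0.07], 0.04], [[0, 0, 0], [0, 0, -0.11], 0.04], [[0, 0, 0], [0, 0, -0.16], 0.04], [[0, 0, 0], [0, 0, -0.18], 0.04], [[0, 0, 0], [0, 0, -0.18], 0.04], [[0, 0, 0], [0, 0, -0.18], 0.04]])

```text
time_s: 22.78
position: [0.4107, 0.2433, 0.2018]
tcp_rot: [-0.002, -0.056, 0.998, -0.001]
wrist_force: [0.2, 0.3, -1.3]
grip_width: 0.0478
grasp_force: 61.8
```

Run:
```python
from h import *
print(robot.read_state()['position'],move(528.2,-193.3,203,92.1))
```

```text
[0.41074884 0.24332749 0.20184152] {'t': array([-0.0682, -0.447 , -0.0008]), 'yaw0': np.float64(96.38), 'turn': array([-0.08, -0.2 ,  4.28])}
```

Call:
servo_tool(series=[[[0, 0, 1], [-0.009, -0.06, 0], 0.04], [[0, 0, 2], [-0.018, -0.12, 0], 0.04], [[0, 0, 3], [-0.027, -0.18, 0], 0.04], [[0, 0, 4.3], [-0.037, -0.24, 0], 0.04], [[0, 0, 4.3], [-0.046, -0.3, 0], 0.04], [[0, 0, 4.3], [-0.055, -0.36, 0], 0.04], [[0, 0, 4.3], [-0.064, -0.42, 0], 0.04], [[0, 0, 4.3], [-0.067, -0.446, 0], 0.04], [[0, 0, 4.3], [-0.067, -0.446, 0], 0.04], [[0, 0, 4.3], [-0.067, -0.446, 0.02], 0.04], [[0, 0, 4.3], [-0.067, -0.446, 0.07], 0.04], [[0, 0, 4.3], [-0.067, -0.446, 0.1], 0.04]])

```text
time_s: 24.28
position: [0.5258, -0.1898, 0.0995]
tcp_rot: [-0.002, -0.019, 1.0, 0.001]
wrist_force: [-0.0, -0.6, -0.8]
grip_width: 0.0477
grasp_force: 61.9
```

Call:
servo_tool(series=[[[0, 0, 0], [0, 0, 0.02], 0.04], [[0, 0, 0], [0, 0, 0.02], 0.04], [[0, 0, 0], [0, 0, 0.02], 0.04]])

```text
time_s: 24.65
position: [0.5282, -0.1921, 0.0857]
tcp_rot: [0.001, -0.018, 1.0, -0.0]
wrist_force: [-0.3, -0.4, -0.4]
grip_width: 0.0479
grasp_force: 61.9
```

Run:
```python
from h import *
print(robot.read_state()['position'],move(528.2,-193.3,46,92.1))
T=Cam('top')
im=robot.read_camera('top');p=robot.read_state()['position']
for c in blobs(bluemask(im),60):
    m=c.mean(0)
    if 280<m[0]<470 and 130<m[1]<280:print(m,c.min(0),c.max(0),np.round(rect(c,T,p[2]+.023),1))
```

```text
[ 0.52819656 -0.19205599  0.08570771] {'t': array([ 0.0001, -0.0012,  0.0397]), 'yaw0': np.float64(92.11), 'turn': array([-0.05,  0.11,  0.01])}
[367.81395349 178.23255814] [360 164] [379 198] [ 589.8 -189.8   85.9   47.9    2.9]
```

Call:
servo_tool(series=[[[0, 0, 0], [0, -0.0025, 0.02], 0.04], [[0, 0, 0], [0, -0.0025, 0.034], 0.04], [[0, 0, 0], [0, -0.0025, 0.038], 0.04], [[0, 0, 0], [0, -0.0025, 0.04], 0.04], [[0, 0, 0], [0, -0.0025, 0.04], 0.04]])

```text
time_s: 25.32
position: [0.5271, -0.1947, 0.0458]
tcp_rot: [-0.0, -0.018, 1.0, 0.0]
wrist_force: [-6.6, 1.4, 10.4]
grip_width: 0.048
grasp_force: 62.7
```

Call:
servo_tool(series=[[[0, 0, 0], [0, 0, -0.0005], 0.06], [[0, 0, 0], [0, 0, -0.0005], 0.06], [[0, 0, 0], [0, 0, -0.0005], 0.06], [[0, 0, 0], [0, 0, -0.03], 0.06], [[0, 0, 0], [0, 0, -0.08], 0.06], [[0, 0, 0], [0, 0, -0.13], 0.06], [[0, 0, 0], [0, 0, -0.16], 0.02], [[0, 0, 0], [0, 0.06, -0.16], 0], [[0, 0, 0], [0, 0.12, -0.16], 0], [[0, 0, 0], [0, 0.18, -0.16], 0], [[0, 0, 0], [0, 0.24, -0.16], 0], [[0, 0, 0], [0, 0.3, -0.16], 0]])

```text
time_s: 26.82
position: [0.5164, 0.107, 0.2041]
tcp_rot: [0.0, -0.018, 1.0, -0.0]
wrist_force: [-0.4, -0.4, 0.7]
grip_width: 0.0001
grasp_force: 0.0
```

Call:
servo_tool(series=[[[0, 0, 0], [0, 0.06, 0], 0], [[0, 0, 0], [0, 0.1, 0], 0], [[0, 0, 0], [0, 0.1, 0], 0]])

```text
time_s: 27.2
position: [0.5124, 0.2077, 0.2036]
tcp_rot: [-0.001, -0.02, 1.0, 0.0]
wrist_force: [-0.7, -0.8, 0.5]
grip_width: -0.0002
grasp_force: 0.0
```

Run:
```python
from h import *
T=Cam('top');S=Cam('side')
plates('11')
for C in (T,S):
    im=cv2.imread(f'pics/{C.n}_11.png')[:,:,::-1].copy()
    for c in blobs(bluemask(im),100):
        r=np.round(rect(c,C,.068),1)
        if 500<r[0]<650 and -350<r[1]<-50: print('on shuttle',C.n,r)
t=cv2.imread('pics/top_11.png');cv2.imwrite('pics/t11c.png',cv2.resize(t[150:220,315:435],None,fx=6,fy=6,interpolation=cv2.INTER_CUBIC))
print(move(535,349,140,92))
```

```text
top [361. 195.] [ 562.1 -178.8  121.1   49.5   -2.2] front overhang mm 
top [401. 190.] [ 577.8 -285.4  118.7   50.5    2.1] front overhang mm 
side [320. 317.] [537.3 350.7 117.5  48.4  -1. ] front overhang mm -54.5
side [232. 188.] [ 551.8 -199.3  122.8   53.9   -3.4] front overhang mm 
side [216. 172.] [ 568.3 -305.8  123.6   54.3    1.5] front overhang mm 
on shuttle top [ 559.4 -174.6  118.7   48.5   -2.2]
on shuttle top [ 574.8 -279.1  116.3   49.5    2.1]
on shuttle side [ 560.1 -172.   119.6   52.5   -3.4]
on shuttle side [ 576.2 -275.8  120.4   52.9    1.5]
{'t': array([-0.0273,  0.143 ,  0.0637]), 'yaw0': np.float64(92.13), 'turn': array([-0.04, -0.04,  0.13])}
```

View pics/t11c.png

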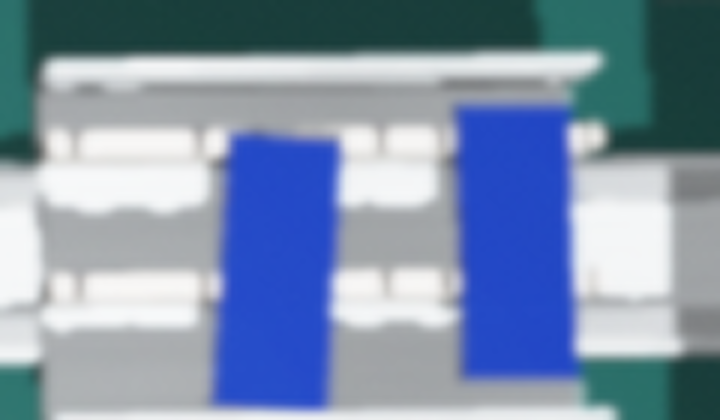

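The crop shows plate 2 at 457 to 573 (place centre about 504). Plate 1 (mid-crop, 215 to 340) has been knocked askew: it is now at (559,-175) with yaw -2.2°, about 24 mm off. I regrasp it by its free end and put it right.

Run:
```python
from h import *
print(move(518,-172,200,87.8))
```

```text
{'t': array([ 0.009 , -0.377 ,  0.0041]), 'yaw0': np.float64(92.13), 'turn': array([-0.04, -0.04,  4.33])}
```

Call:
servo_tool(series=[[[0, 0, 4.3], [0.002, -0.06, 0.004], 0.064], [[0, 0, 4.3], [0.003, -0.12, 0.004], 0.064], [[0, 0, 4.3], [0.004, -0.18, 0.004], 0.064], [[0, 0, 4.3], [0.006, -0.24, 0.004], 0.064], [[0, 0, 4.3], [0.008, -0.3, 0.004], 0.064], [[0, 0, 4.3], [0.009, -0.36, 0.004], 0.064], [[0, 0, 4.3], [0.009, -0.377, 0.004], 0.064], [[0, 0, 4.3], [0.009, -0.377, 0.05], 0.064], [[0, 0, 4.3], [0.009, -0.377, 0.1], 0.064], [[0, 0, 4.3], [0.009, -0.377, 0.1], 0.064], [[0, 0, 4.3], [0.009, -0.377, 0.1], 0.064]])

```text
time_s: 28.68
position: [0.5184, -0.1723, 0.1065]
tcp_rot: [0.001, 0.019, 1.0, -0.0]
wrist_force: [-0.6, -0.8, 0.7]
grip_width: 0.0642
grasp_force: 0.0
```

Run:
```python
from h import *
print(robot.read_state()['position'],move(518,-172,46.5,87.8))
T=Cam('top');im=robot.read_camera('top')
for c in blobs(bluemask(im),60):
    m=c.mean(0)
    if 280<m[0]<470 and 130<m[1]<280:print(m,np.round(rect(c,T,.068),1))
```

```text
[ 0.51838962 -0.17227133  0.10651086] {'t': array([0.0005, 0.0003, 0.06  ]), 'yaw0': np.float64(87.77), 'turn': array([-0.04,  0.13, -0.03])}
[358.53424658 185.10958904] [ 581.1 -171.    75.    38.8   -5.1]
```

Call:
servo_tool(series=[[[0, 0, 0], [0, 0, 0.03], 0.064], [[0, 0, 0], [0, 0, 0.05], 0.064], [[0, 0, 0], [0, 0, 0.06], 0.064], [[0, 0, 0], [0, 0, 0.06], 0.064], [[0, 0, 0], [0, 0, 0.06], 0.04], [[0, 0, 0], [0, 0, 0.06], 0.04], [[0, 0, 0], [0, 0, 0.06], 0.04], [[0, 0, 0], [0, 0, 0.06], 0.04], [[0, 0, 0], [0, 0, 0.06], 0.04], [[0, 0, 0], [0, 0, 0.06], 0.04]])

```text
time_s: 29.98
position: [0.5183, -0.1722, 0.0449]
tcp_rot: [0.001, 0.019, 1.0, -0.0]
wrist_force: [0.5, 0.2, 4.5]
grip_width: 0.0479
grasp_force: 61.5
```

Run:
```python
from h import *
p=robot.read_state()['position'];print(p)
# plate centre cam (559.4,-174.6) yaw -2.2 -> place1 cam (572.7,-194.2) yaw 2.1 ; same grip in plate frame
a=np.radians(-2.2);b=np.radians(2.1);rt=lambda t:np.array([[np.cos(t),-np.sin(t)],[np.sin(t),np.cos(t)]])
g=rt(a).T@(p[:2]*1000-[559.4,-174.6]);print('grip in plate',g)
q=rt(b)@g+[572.7,-194.2];print(q)
print(move(q[0],q[1],p[2]*1000,92.1))
```

```text
[ 0.51827039 -0.17219323  0.04487885]
grip in plate [-41.1916848    0.82612489]
[ 531.50570752 -194.88384604]
{'t': array([-0.0141, -0.0222,  0.    ]), 'yaw0': np.float64(87.77), 'turn': array([-0.03,  0.08, -4.33])}
```

Call:
servo_tool(series=[[[0, 0, 0], [0, 0, -0.01], 0.04], [[0, 0, 0], [0, 0, -0.015], 0.04], [[0, 0, -2], [-0.007, -0.011, -0.015], 0.04], [[0, 0, -4.3], [-0.014, -0.022, -0.015], 0.04], [[0, 0, -4.3], [-0.014, -0.022, -0.015], 0.04], [[0, 0, -4.3], [-0.014, -0.022, -0.015], 0.04], [[0, 0, -4.3], [-0.014, -0.022, -0.006], 0.04], [[0, 0, -4.3], [-0.014, -0.022, -0.001], 0.04], [[0, 0, -4.3], [-0.014, -0.022, 0.0], 0.04], [[0, 0, -4.3], [-0.014, -0.022, 0.0], 0.04]])

```text
time_s: 31.22
position: [0.5305, -0.1941, 0.0453]
tcp_rot: [-0.0, -0.018, 1.0, 0.0]
wrist_force: [-5.9, 2.6, 7.1]
grip_width: 0.0479
grasp_force: 62.6
```

Run:
```python
from h import *
p=robot.read_state();print(p['position'],p['wrist_force'],move(531.5,-194.9,45,92.1))
```

```text
[ 0.53048895 -0.19413442  0.0453033 ] [-5.92205322  2.61424389  7.12360788] {'t': array([-0.001 , -0.0008,  0.0003]), 'yaw0': np.float64(92.08), 'turn': array([ 0.02, -0.03, -0.02])}
```

Call:
servo_tool(series=[[[0, 0, 0], [0, 0, 0], 0.06], [[0, 0, 0], [0, 0, 0], 0.06], [[0, 0, 0], [0, 0, 0], 0.06], [[0, 0, 0], [0, 0, -0.03], 0.06], [[0, 0, 0], [0, 0, -0.07], 0.06], [[0, 0, 0], [-0.001, -0.04, -0.08], 0.06], [[0, 0, 0], [-0.001, -0.084, -0.08], 0.06], [[0, 0, 0], [-0.001, -0.084, -0.07], 0.06], [[0, 0, 0], [-0.001, -0.084, -0.06], 0.06], [[0, 0, 0], [-0.001, -0.084, -0.06], 0.06]])

```text
time_s: 32.48
position: [0.5343, -0.2769, 0.1023]
tcp_rot: [-0.001, -0.019, 1.0, 0.001]
wrist_force: [0.5, 0.1, -0.4]
grip_width: 0.0597
grasp_force: 0.0
```

Run:
```python
from h import *
p=robot.read_state();print(p['position'],p['wrist_force'],move(534.8,-278,45.5,92.1))
T=Cam('top');im=robot.read_camera('top')
for c in blobs(bluemask(im),60):
    m=c.mean(0)
    if 280<m[0]<470 and 130<m[1]<280:print(m,np.round(rect(c,T,.068),1))
```

```text
[ 0.53430174 -0.27693159  0.10225394] [ 0.50293187  0.08331765 -0.39189769] {'t': array([-0.0006, -0.0012,  0.0568]), 'yaw0': np.float64(92.14), 'turn': array([ 0.12, -0.16,  0.04])}
[401.43181818 209.43181818] [ 524.8 -281.    49.4   15.7  -88.6]
[400.07228916 180.26506024] [ 596.9 -278.8   74.9   50.8    5.5]
[368.20661157 190.68595041] [ 571.4 -194.4  118.8   48.7    2. ]
```

Plate b is now at (571.4,-194.4) with yaw 2.0°, within about 1 mm of place1. Now I nudge the place2 plate by 3.5 mm.

Call:
servo_tool(series=[[[0, 0, 0], [-0.0005, -0.001, 0.03], 0.06], [[0, 0, 0], [-0.0005, -0.001, 0.05], 0.06], [[0, 0, 0], [-0.0005, -0.001, 0.057], 0.06], [[0, 0, 0], [-0.0005, -0.001, 0.057], 0.06], [[0, 0, 0], [-0.0005, -0.001, 0.057], 0.04], [[0, 0, 0], [-0.0005, -0.001, 0.057], 0.04], [[0, 0, 0], [-0.0005, -0.001, 0.057], 0.04], [[0, 0, 0], [-0.0005, -0.001, 0.057], 0.04], [[0, 0, 0], [-0.0005, -0.001, 0.057], 0.04], [[0, 0, 0], [-0.0005, -0.001, 0.057], 0.04]])

```text
time_s: 33.78
position: [0.536, -0.2797, 0.0484]
tcp_rot: [0.001, -0.018, 1.0, -0.0]
wrist_force: [-0.1, 0.5, 5.8]
grip_width: 0.0476
grasp_force: 61.7
```

Call:
servo_tool(series=[[[0, 0, 0], [0, 0, -0.006], 0.04], [[0, 0, 0], [0, 0, -0.01], 0.04], [[0, 0, 0], [0, 0.0035, -0.01], 0.04], [[0, 0, 0], [0, 0.0035, -0.01], 0.04], [[0, 0, 0], [0, 0.0035, -0.004], 0.04], [[0, 0, 0], [0, 0.0035, 0], 0.04], [[0, 0, 0], [0, 0.0035, 0], 0.04], [[0, 0, 0], [0, 0.0035, 0], 0.04]])

```text
time_s: 34.78
position: [0.5353, -0.2759, 0.0483]
tcp_rot: [0.0, -0.018, 1.0, -0.0]
wrist_force: [-3.1, 2.7, 7.0]
grip_width: 0.0478
grasp_force: 62.1
```

Call:
servo_tool(series=[[[0, 0, 0], [0, 0, 0], 0.06], [[0, 0, 0], [0, 0, 0], 0.06], [[0, 0, 0], [0, 0, 0], 0.06], [[0, 0, 0], [0, 0, -0.03], 0.06], [[0, 0, 0], [0, 0, -0.08], 0.06], [[0, 0, 0], [0, 0, -0.13], 0.04], [[0, 0, 0], [0, 0, -0.16], 0.02], [[0, 0, 0], [0, 0.06, -0.16], 0], [[0, 0, 0], [0, 0.12, -0.16], 0], [[0, 0, 0], [0, 0.18, -0.16], 0], [[0, 0, 0], [0, 0.24, -0.16], 0], [[0, 0, 0], [0, 0.3, -0.16], 0]])

```text
time_s: 36.28
position: [0.5242, 0.0257, 0.2072]
tcp_rot: [0.0, -0.018, 1.0, -0.0]
wrist_force: [0.8, -0.4, 0.2]
grip_width: 0.0005
grasp_force: 0.0
```

Call:
servo_tool(series=[[[0, 0, 0], [0, 0.06, 0], 0], [[0, 0, 0], [0, 0.12, 0], 0], [[0, 0, 0], [0, 0.18, 0], 0], [[0, 0, 0], [0, 0.24, 0], 0], [[0, 0, 0], [0, 0.24, 0], 0], [[0, 0, 0], [0, 0.24, 0], 0]])

```text
time_s: 37.02
position: [0.5158, 0.2636, 0.2069]
tcp_rot: [-0.0, -0.018, 1.0, -0.0]
wrist_force: [-1.1, -0.8, 0.4]
grip_width: -0.0
grasp_force: 0.0
```

```bash
cat >> h.py <<'E'
def shut():
    for C in(Cam('top'),Cam('side')):
        im=robot.read_camera(C.n)
        for c in blobs(bluemask(im),100):
            r=np.round(rect(c,C,.068),1)
            if 500<r[0]<650 and -350<r[1]<-50: print('on shuttle',C.n,r)
E
python3 - <<'E'
from h import *
shut();plates()
print(robot.read_state()['position'],move(535,349,60,92))
E
```

```text
on shuttle top [ 574.8 -276.1  116.8   49.5    2.7]
on shuttle top [ 571.4 -194.4  118.9   48.7    2.1]
on shuttle side [ 572.7 -190.5  120.6   51.8    2.5]
on shuttle side [ 576.2 -272.7  120.9   53.7    3.8]
top [399. 190.] [ 577.8 -282.3  119.2   50.5    2.7] front overhang mm 
top [368. 191.] [ 574.3 -198.9  121.3   49.7    2.1] front overhang mm 
side [320. 317.] [537.1 351.  118.1  48.3  -0.6] front overhang mm -54.3
side [225. 185.] [ 564.8 -218.7  123.8   52.8    2.3] front overhang mm 
side [216. 172.] [ 568.3 -301.9  124.    54.1    3.5] front overhang mm 
[0.51621988 0.26239819 0.20751587] {'t': array([-0.0217,  0.0859,  0.1475]), 'yaw0': np.float64(91.96), 'turn': array([-0.  ,  0.02, -0.04])}
```

Call:
servo_tool(series=[[[0, 0, 0], [-0.01, 0.045, 0.04], 0], [[0, 0, 0], [-0.02, 0.086, 0.09], 0], [[0, 0, 0], [-0.021, 0.086, 0.135], 0], [[0, 0, 0], [-0.021, 0.086, 0.148], 0], [[0, 0, 0], [-0.021, 0.086, 0.148], 0], [[0, 0, 0], [-0.021, 0.086, 0.148], 0], [[0, 0, 0], [-0.021, 0.086, 0.148], 0]])

```text
time_s: 38.1
position: [0.5349, 0.3507, 0.0622]
tcp_rot: [0.002, -0.018, 1.0, 0.001]
wrist_force: [0.2, 0.4, -0.4]
grip_width: -0.0001
grasp_force: 0.0
```

Call:
servo_tool(series=[[[0, 0, 0], [0.001, -0.001, 0.01], 0], [[0, 0, 0], [0.001, -0.001, 0.014], 0], [[0, 0, 0], [0.001, -0.001, 0.0152], 0], [[0, 0, 0], [0.001, -0.001, 0.0152], 0]])

```text
time_s: 38.6
position: [0.5331, 0.3495, 0.048]
tcp_rot: [0.001, -0.018, 1.0, 0.0]
wrist_force: [-5.9, -4.0, 17.1]
grip_width: 0.0002
grasp_force: 8.6
```

Call:
servo_tool(series=[[[0, 0, 0], [0.008, -0.001, -0.0005], 0.0], [[0, 0, 0], [0.02, -0.001, -0.0005], 0.0], [[0, 0, 0], [0.032, -0.002, -0.0005], 0.0], [[0, 0, 0], [0.044, -0.003, -0.0005], 0.0], [[0, 0, 0], [0.056, -0.004, -0.0005], 0.0], [[0, 0, 0], [0.068, -0.005, -0.0005], 0.0], [[0, 0, 0], [0.08, -0.006, -0.0005], 0.0], [[0, 0, 0], [0.089, -0.006, -0.0005], 0.0], [[0, 0, 0], [0.093, -0.006, -0.0005], 0.0], [[0, 0, 0], [0.093, -0.006, -0.0005], 0.0], [[0, 0, 0], [0.093, -0.006, -0.02], 0.0], [[0, 0, 0], [0.07, -0.006, -0.06], 0.0]])

```text
time_s: 40.1
position: [0.4608, 0.3402, 0.1026]
tcp_rot: [-0.003, -0.019, 1.0, -0.001]
wrist_force: [0.3, 1.2, 0.3]
grip_width: -0.0
grasp_force: 0.0
```

Call:
servo_tool(series=[[[0, 0, 0], [-0.04, 0, -0.06], 0.06], [[0, 0, 0], [-0.08, 0, -0.06], 0.064], [[0, 0, 0], [-0.08, 0, -0.06], 0.064], [[0, 0, 0], [-0.08, 0, -0.06], 0.064]])

```text
time_s: 40.6
position: [0.5421, 0.3436, 0.1631]
tcp_rot: [-0.001, -0.018, 1.0, -0.0]
wrist_force: [0.7, 0.7, -0.4]
grip_width: 0.0639
grasp_force: 0.0
```

Run:
```python
from h import *
plates('12'); shut(); print(robot.read_state()['position'])
```

```text
top [399. 190.] [ 577.8 -282.3  119.2   50.5    2.7] front overhang mm 
top [368. 191.] [ 574.3 -198.9  121.3   49.7    2.1] front overhang mm 
side [353. 301.] [445.1 341.5 119.5  50.2  -0.8] front overhang mm 39.0
side [225. 186.] [ 564.7 -218.4  123.8   53.     2.7] front overhang mm 
side [216. 172.] [ 568.3 -301.9  124.    54.1    3.5] front overhang mm 
on shuttle top [ 574.8 -276.1  116.8   49.5    2.7]
on shuttle top [ 571.4 -194.4  118.9   48.7    2.1]
on shuttle side [ 572.7 -190.6  120.7   51.6    2.7]
on shuttle side [ 576.2 -271.9  120.8   52.7    3.5]
[0.54187863 0.34389603 0.16405962]
```

Run:
```python
from h import *
print(move(400,340.3,90,89))
```

```text
{'t': array([0.1419, 0.0017, 0.0741]), 'yaw0': np.float64(92.12), 'turn': array([-0.01, -0.03,  3.12])}
```

Call:
servo_tool(series=[[[0, 0, 2], [0.06, 0.001, 0.0], 0.064], [[0, 0, 3.1], [0.12, 0.002, 0.0], 0.064], [[0, 0, 3.1], [0.142, 0.002, 0.05], 0.064], [[0, 0, 3.1], [0.142, 0.002, 0.074], 0.064], [[0, 0, 3.1], [0.142, 0.002, 0.074], 0.064], [[0, 0, 3.1], [0.142, 0.002, 0.074], 0.064], [[0, 0, 3.1], [0.142, 0.002, 0.074], 0.064]])

```text
time_s: 41.68
position: [0.4019, 0.3412, 0.092]
tcp_rot: [0.001, 0.009, 1.0, 0.001]
wrist_force: [0.8, -1.3, 0.1]
grip_width: 0.0639
grasp_force: 0.0
```

Run:
```python
from h import *
print(move(400,340.3,26,89)); plates()
```

```text
{'t': array([ 0.002, -0.001,  0.066]), 'yaw0': np.float64(88.96), 'turn': array([ 0.11,  0.14, -0.04])}
top [165. 230.] [453.9 336.6  96.7  50.7  -3.1] front overhang mm 30.8
top [399. 190.] [ 577.8 -282.3  119.2   50.5    2.7] front overhang mm 
top [368. 191.] [ 574.3 -198.9  121.3   49.7    2.1] front overhang mm 
side [353. 301.] [445.2 341.5 119.4  50.2  -0.8] front overhang mm 38.9
side [225. 185.] [ 564.8 -218.7  123.8   52.8    2.3] front overhang mm 
side [216. 172.] [ 568.3 -302.3  124.1   54.4    3.8] front overhang mm
```

Call:
servo_tool(series=[[[0, 0, 0], [0.002, -0.001, 0.04], 0.064], [[0, 0, 0], [0.002, -0.001, 0.066], 0.064], [[0, 0, 0], [0.002, -0.001, 0.066], 0.064], [[0, 0, 0], [0.002, -0.001, 0.066], 0.064], [[0, 0, 0], [0.002, -0.001, 0.066], 0.04], [[0, 0, 0], [0.002, -0.001, 0.066], 0.04], [[0, 0, 0], [0.002, -0.001, 0.066], 0.04], [[0, 0, 0], [0.002, -0.001, 0.066], 0.04], [[0, 0, 0], [0.002, -0.001, 0.066], 0.04], [[0, 0, 0], [0.002, -0.001, 0.066], 0.04]])

```text
time_s: 43.02
position: [0.3999, 0.3404, 0.0258]
tcp_rot: [0.001, 0.009, 1.0, 0.001]
wrist_force: [-0.4, -0.2, 5.9]
grip_width: 0.048
grasp_force: 61.0
```

Call:
servo_tool(series=[[[0, 0, 0], [0, 0, -0.01], 0.04], [[0, 0, 0], [0, 0, -0.03], 0.04], [[0, 0, 0], [0, 0, -0.07], 0.04], [[0, 0, 0], [0, 0, -0.11], 0.04], [[0, 0, 0], [0, 0, -0.16], 0.04], [[0, 0, 0], [0, 0, -0.18], 0.04], [[0, 0, 0], [0, 0, -0.18], 0.04], [[0, 0, 0], [0, 0, -0.18], 0.04]])

```text
time_s: 44.02
position: [0.3984, 0.3392, 0.2018]
tcp_rot: [-0.001, 0.009, 1.0, -0.001]
wrist_force: [-0.1, -0.0, -0.2]
grip_width: 0.0478
grasp_force: 61.7
```

Run:
```python
from h import *
print(robot.read_state()['position'],move(525.5,-115.5,203,92.1))
```

```text
[0.39838326 0.33923552 0.20179655] {'t': array([-0.1352, -0.4524, -0.0006]), 'yaw0': np.float64(88.97), 'turn': array([-0.12, -0.16, -3.13])}
```

Call:
servo_tool(series=[[[0, 0, -1], [-0.018, -0.06, 0], 0.04], [[0, 0, -2], [-0.036, -0.12, 0], 0.04], [[0, 0, -3], [-0.054, -0.18, 0], 0.04], [[0, 0, -3.1], [-0.072, -0.24, 0], 0.04], [[0, 0, -3.1], [-0.09, -0.3, 0], 0.04], [[0, 0, -3.1], [-0.108, -0.36, 0], 0.04], [[0, 0, -3.1], [-0.126, -0.42, 0], 0.04], [[0, 0, -3.1], [-0.135, -0.451, 0], 0.04], [[0, 0, -3.1], [-0.135, -0.451, 0], 0.04], [[0, 0, -3.1], [-0.135, -0.451, 0.02], 0.04], [[0, 0, -3.1], [-0.135, -0.451, 0.07], 0.04], [[0, 0, -3.1], [-0.135, -0.451, 0.1], 0.04]])

```text
time_s: 45.52
position: [0.5239, -0.1116, 0.0992]
tcp_rot: [-0.002, -0.019, 1.0, 0.001]
wrist_force: [0.2, -0.0, -0.0]
grip_width: 0.0479
grasp_force: 61.9
```

Call:
servo_tool(series=[[[0, 0, 0], [0, 0, 0.02], 0.04], [[0, 0, 0], [0, 0, 0.02], 0.04], [[0, 0, 0], [0, 0, 0.02], 0.04], [[0, 0, 0], [0, 0, 0.02], 0.04]])

```text
time_s: 46.02
position: [0.5268, -0.1139, 0.0859]
tcp_rot: [0.001, -0.018, 1.0, -0.0]
wrist_force: [0.5, -0.1, -0.5]
grip_width: 0.0474
grasp_force: 61.9
```

Run:
```python
from h import *
print(robot.read_state()['position'],move(525.6,-114.3,46,92.1))
```

```text
[ 0.52678658 -0.11385575  0.08592498] {'t': array([ 0.0013, -0.0004,  0.0399]), 'yaw0': np.float64(92.08), 'turn': array([-0.06,  0.17, -0.02])}
```

Lower, release, rise and check.

Call:
servo_tool(series=[[[0, 0, 0], [0.001, 0, 0.02], 0.04], [[0, 0, 0], [0.001, 0, 0.034], 0.04], [[0, 0, 0], [0.001, 0, 0.038], 0.04], [[0, 0, 0], [0.001, 0, 0.04], 0.04], [[0, 0, 0], [0.001, 0, 0.04], 0.04], [[0, 0, 0], [0.001, 0, 0.04], 0.06], [[0, 0, 0], [0.001, 0, 0.04], 0.06], [[0, 0, 0], [0.001, 0, 0.04], 0.06]])

```text
time_s: 47.02
position: [0.5246, -0.1137, 0.0435]
tcp_rot: [-0.0, -0.018, 1.0, 0.0]
wrist_force: [0.1, 0.2, 0.1]
grip_width: 0.0602
grasp_force: 0.0
```

Call:
servo_tool(series=[[[0, 0, 0], [0, 0, -0.03], 0.06], [[0, 0, 0], [0, 0, -0.08], 0.06], [[0, 0, 0], [0, 0, -0.13], 0.05], [[0, 0, 0], [0, 0, -0.16], 0.05], [[0, 0, 0], [0, 0.06, -0.16], 0.05], [[0, 0, 0], [0, 0.12, -0.16], 0.05], [[0, 0, 0], [0, 0.18, -0.16], 0.05], [[0, 0, 0], [0, 0.24, -0.16], 0.05], [[0, 0, 0], [0, 0.3, -0.16], 0.05], [[0, 0, 0], [0, 0.3, -0.16], 0.05], [[0, 0, 0], [0, 0.3, -0.16], 0.05]])

```text
time_s: 48.4
position: [0.514, 0.1858, 0.2037]
tcp_rot: [-0.0, -0.018, 1.0, -0.0]
wrist_force: [0.5, -0.3, 1.2]
grip_width: 0.0498
grasp_force: 0.0
```

Run:
```python
from h import *
shut(); T=Cam('top')
t=robot.read_camera('top')
for c in blobs(redmask(t),8): print('redtop',c.mean(0),T.plane(c.mean(0),.14)[0])
cv2.imwrite('pics/t13c.png',cv2.resize(t[150:220,315:435],None,fx=6,fy=6,interpolation=cv2.INTER_CUBIC)[:,:,::-1])
print(move(566,61,200,92))
```

```text
on shuttle top [ 574.8 -276.1  116.8   49.5    2.7]
on shuttle top [ 571.4 -194.4  118.9   48.7    2.1]
on shuttle top [ 569.  -113.1  118.8   48.2    3.3]
on shuttle side [ 570.1 -110.2  120.1   51.2    3.2]
on shuttle side [ 572.7 -190.5  120.6   51.8    2.5]
on shuttle side [ 576.1 -272.5  120.9   53.4    3.8]
redtop [269.66666667 185.80952381] [0.56603618 0.06067194 0.14      ]
{'t': array([-0.0475, -0.1253,  0.0041]), 'yaw0': np.float64(91.95), 'turn': array([-0.02, -0.  , -0.05])}
```

View pics/t13c.png

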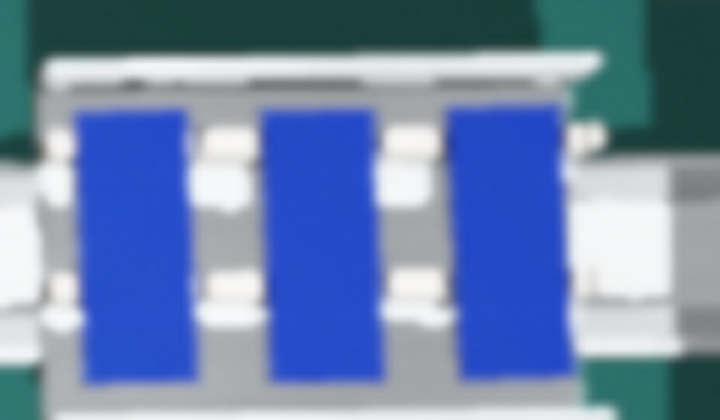

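All three plates lie squarely over their marks in the crop (centres 135, 322, 508 px), within about 1.5 mm of the places. Now back to the crank handle at (0.566, 0.062).

Call:
servo_tool(series=[[[0, 0, 0], [-0.02, -0.06, 0.004], 0.05], [[0, 0, 0], [-0.0475, -0.124, 0.004], 0.05], [[0, 0, 0], [-0.0475, -0.124, 0.004], 0.05], [[0, 0, 0], [-0.0475, -0.124, 0.03], 0.05], [[0, 0, 0], [-0.0475, -0.124, 0.03], 0.05], [[0, 0, 0], [-0.0475, -0.124, 0.03], 0.05]])

```text
time_s: 49.3
position: [0.5659, 0.064, 0.1749]
tcp_rot: [0.0, -0.018, 1.0, 0.0]
wrist_force: [-0.1, -0.1, -0.1]
grip_width: 0.0501
grasp_force: 0.0
```

Run:
```python
from h import *
print(robot.read_state()['position'],move(566,62,103,92))
```

```text
[0.56588879 0.06404511 0.17491726] {'t': array([ 0.    , -0.0021,  0.0719]), 'yaw0': np.float64(92.08), 'turn': array([0.01, 0.03, 0.08])}
```

Call:
servo_tool(series=[[[0, 0, 0], [0, -0.002, 0.05], 0.05], [[0, 0, 0], [0, -0.002, 0.072], 0.05], [[0, 0, 0], [0, -0.002, 0.072], 0.05], [[0, 0, 0], [0, -0.002, 0.072], 0.05], [[0, 0, 0], [0, -0.002, 0.072], 0.01], [[0, 0, 0], [0, -0.002, 0.072], 0.01], [[0, 0, 0], [0, -0.002, 0.072], 0.01], [[0, 0, 0], [0, -0.002, 0.072], 0.01], [[0, 0, 0], [0, -0.002, 0.072], 0.01]])

```text
time_s: 50.42
position: [0.5669, 0.0627, 0.1042]
tcp_rot: [0.002, -0.018, 1.0, 0.001]
wrist_force: [-0.5, 3.3, 5.9]
grip_width: 0.0216
grasp_force: 58.8
```

Run:
```python
from h import *
p=robot.read_state()['position'][:2]-[.5639,.0081];a=np.degrees(np.arctan2(p[1],p[0]));print(np.hypot(*p),a)
print(circ(88,-20,18))
```

```text
0.05465563594700598 86.84540765310203
[[-19, -5], [-34, -15], [-46, -31], [-51, -49], [-49, -68], [-42, -86], [-28, -99], [-11, -108], [8, -110], [26, -105], [42, -94], [53, -79], [59, -61], [57, -41], [49, -24], [36, -10], [19, -2], [0, 0]]
```

Call:
servo_tool(series=[[[0, 0, 0], [-0.019, -0.005, 0], 0.01], [[0, 0, 0], [-0.034, -0.015, 0], 0.01], [[0, 0, 0], [-0.046, -0.031, 0], 0.01], [[0, 0, 0], [-0.051, -0.049, 0], 0.01], [[0, 0, 0], [-0.049, -0.068, 0], 0.01], [[0, 0, 0], [-0.042, -0.086, 0], 0.01], [[0, 0, 0], [-0.028, -0.099, 0], 0.01], [[0, 0, 0], [-0.011, -0.108, 0], 0.01], [[0, 0, 0], [0.008, -0.11, 0], 0.01], [[0, 0, 0], [0.026, -0.105, 0], 0.01], [[0, 0, 0], [0.042, -0.094, 0], 0.01], [[0, 0, 0], [0.053, -0.079, 0], 0.01]])

```text
time_s: 51.92
position: [0.5162, -0.0201, 0.1042]
tcp_rot: [0.002, -0.017, 1.0, -0.001]
wrist_force: [2.6, -1.4, 6.1]
grip_width: 0.0218
grasp_force: 59.6
```

Call:
servo_tool(series=[[[0, 0, 0], [0.006, 0.018, 0], 0.01], [[0, 0, 0], [0.004, 0.038, 0], 0.01], [[0, 0, 0], [-0.004, 0.055, 0], 0.01], [[0, 0, 0], [-0.017, 0.069, 0], 0.01], [[0, 0, 0], [-0.034, 0.077, 0], 0.01], [[0, 0, 0], [-0.053, 0.079, 0], 0.01], [[0, 0, 0], [-0.072, 0.074, 0], 0.01], [[0, 0, 0], [-0.087, 0.064, 0], 0.01], [[0, 0, 0], [-0.099, 0.048, 0], 0.01], [[0, 0, 0], [-0.104, 0.03, 0], 0.01], [[0, 0, 0], [-0.102, 0.011, 0], 0.01], [[0, 0, 0], [-0.095, -0.007, 0], 0.01]])

```text
time_s: 53.42
position: [0.6107, -0.0215, 0.1041]
tcp_rot: [-0.0, -0.019, 1.0, 0.001]
wrist_force: [-11.0, 10.0, 11.5]
grip_width: 0.0217
grasp_force: 60.2
```

Call:
servo_tool(series=[[[0, 0, 0], [0.014, -0.013, 0], 0.01], [[0, 0, 0], [0.031, -0.022, 0], 0.01], [[0, 0, 0], [0.05, -0.024, 0], 0.01], [[0, 0, 0], [0.068, -0.019, 0], 0.01], [[0, 0, 0], [0.084, -0.008, 0], 0.01], [[0, 0, 0], [0.095, 0.007, 0], 0.01], [[0, 0, 0], [0.101, 0.025, 0], 0.01], [[0, 0, 0], [0.099, 0.045, 0], 0.01], [[0, 0, 0], [0.091, 0.062, 0], 0.01], [[0, 0, 0], [0.078, 0.076, 0], 0.01], [[0, 0, 0], [0.061, 0.084, 0], 0.01], [[0, 0, 0], [0.042, 0.086, 0], 0.01]])

```text
time_s: 54.92
position: [0.5667, 0.0629, 0.1042]
tcp_rot: [0.001, -0.019, 1.0, 0.0]
wrist_force: [-2.4, -3.9, 9.5]
grip_width: 0.0213
grasp_force: 60.1
```

Run:
```python
from h import *
shut();t=robot.read_camera('top')
cv2.imwrite('pics/t14c.png',cv2.resize(t[120:250,255:555],None,fx=2.6,fy=2.6,interpolation=cv2.INTER_CUBIC)[:,:,::-1])
s=robot.read_state();p=s['position'][:2]-[.5639,.0081];print(np.hypot(*p),np.degrees(np.arctan2(p[1],p[0])),s['position'])
```

```text
on shuttle top [ 576.9 -313.2  119.    49.2    2.7]
on shuttle side [ 577.8 -309.8  119.7   50.     2.8]
0.05467184497119645 85.74901160671179 [0.56795259 0.06262144 0.10421895]
```

Two turns have moved the shuttle 200 mm, and the plates are still aligned. Third turn.

Call:
servo_tool(series=[[[0, 0, 0], [-0.019, -0.005, 0], 0.01], [[0, 0, 0], [-0.034, -0.015, 0], 0.01], [[0, 0, 0], [-0.046, -0.031, 0], 0.01], [[0, 0, 0], [-0.051, -0.049, 0], 0.01], [[0, 0, 0], [-0.049, -0.068, 0], 0.01], [[0, 0, 0], [-0.042, -0.086, 0], 0.01], [[0, 0, 0], [-0.028, -0.099, 0], 0.01], [[0, 0, 0], [-0.011, -0.108, 0], 0.01], [[0, 0, 0], [0.008, -0.11, 0], 0.01], [[0, 0, 0], [0.026, -0.105, 0], 0.01], [[0, 0, 0], [0.042, -0.094, 0], 0.01], [[0, 0, 0], [0.053, -0.079, 0], 0.01]])

```text
time_s: 56.58
position: [0.5162, -0.02, 0.1042]
tcp_rot: [0.002, -0.017, 1.0, -0.001]
wrist_force: [2.9, -2.0, 6.2]
grip_width: 0.0216
grasp_force: 60.0
```

Call:
servo_tool(series=[[[0, 0, 0], [0.006, 0.018, 0], 0.01], [[0, 0, 0], [0.004, 0.038, 0], 0.01], [[0, 0, 0], [-0.004, 0.055, 0], 0.01], [[0, 0, 0], [-0.017, 0.069, 0], 0.01], [[0, 0, 0], [-0.034, 0.077, 0], 0.01], [[0, 0, 0], [-0.05, 0.079, 0], 0.01], [[0, 0, 0], [-0.053, 0.079, 0], 0.01], [[0, 0, 0], [-0.053, 0.079, 0], 0.01]])

```text
time_s: 57.58
position: [0.5622, 0.0628, 0.1041]
tcp_rot: [-0.005, -0.019, 1.0, 0.0]
wrist_force: [-22.3, 2.4, 15.9]
grip_width: 0.0215
grasp_force: 61.3
```

The end stop is felt (22 N at the expected angle). I ease off, release and rise.

Call:
servo_tool(series=[[[0, 0, 0], [0.003, 0, 0], 0.01], [[0, 0, 0], [0.003, 0, 0], 0.05], [[0, 0, 0], [0.003, 0, 0], 0.05], [[0, 0, 0], [0.003, 0, 0], 0.05], [[0, 0, 0], [0.003, 0, -0.03], 0.05], [[0, 0, 0], [0.003, 0, -0.08], 0.05], [[0, 0, 0], [0.003, 0, -0.11], 0.05], [[0, 0, 0], [0.06, 0.04, -0.11], 0.05], [[0, 0, 0], [0.1, 0.1, -0.11], 0.05], [[0, 0, 0], [0.1, 0.15, -0.11], 0.05], [[0, 0, 0], [0.1, 0.15, -0.11], 0.05]])

```text
time_s: 58.95
position: [0.4593, 0.2115, 0.2119]
tcp_rot: [-0.0, -0.021, 1.0, 0.0]
wrist_force: [-0.3, -0.7, 0.0]
grip_width: 0.0499
grasp_force: 0.0
```

Run:
```python
from h import *
T=Cam('top');t=robot.read_camera('top');s=robot.read_camera('side')
for c in blobs(redmask(t),8):
    q=T.plane(c.mean(0),.14)[0];print('redtop',c.mean(0),q,np.degrees(np.arctan2(q[1]-.0062,q[0]-.5652)))
a=cv2.resize(t[120:250,255:555],None,fx=2.5,fy=2.5,interpolation=cv2.INTER_CUBIC);b=cv2.resize(s[90:270,130:330],None,fx=1.3,fy=1.3)
b=cv2.resize(b,(int(b.shape[1]*1.1),int(b.shape[0]*1.1)));o=np.zeros((a.shape[0]+b.shape[0],a.shape[1],3),np.uint8);o[:a.shape[0]]=a;o[a.shape[0]:,:b.shape[1]]=b
cv2.imwrite('pics/end.png',o[:,:,::-1]);print(robot.read_state()['position'])
```

```text
redtop [269.66666667 187.71428571] [0.56138396 0.06054429 0.14      ] 94.01670308982074
[0.46058654 0.2084016  0.21182049]
```

View pics/end.png

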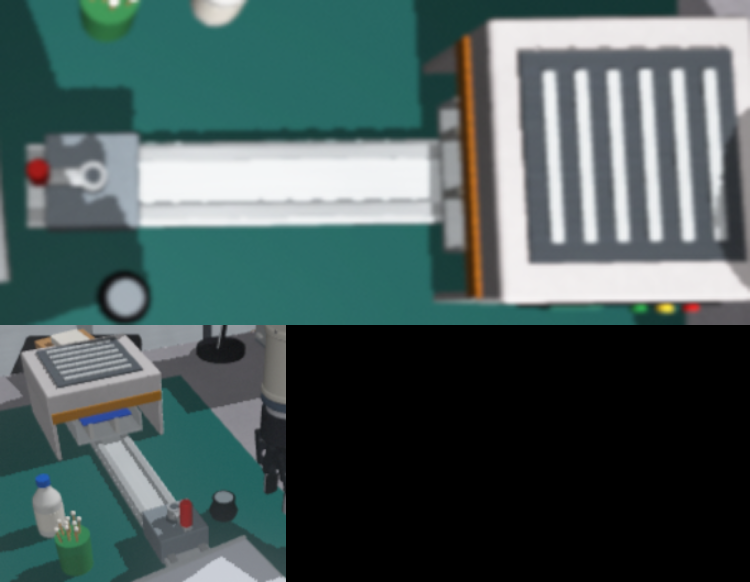

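The end view shows the shuttle under the hood with the blue plates inside, and the handle at (38,170) against its stop. The bottle, jar and loupe are where they stood, and the arm is clear.

```bash
python3 -c "
from bench import robot
print(robot.sign_off())"
```

```text
the job is handed in; nothing more can be done
None
```

I loaded all three blue plates onto the shuttle squarely, each within about 1.5 mm of its marked place, cranked it home until it met the end stop, and handed the job in; before loading, the shuttle may have stood up to about 2 mm short of fully out.

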